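Put the finished puzzle boards on display

TASK

The finished puzzle boards are in the sliding rack inside the little hooked double-door cabinet. First put the steel tape measure that stands in front of the doors into the red tray; then swing the hook on the cabinet's roof off its pin, open the left (hooked) door wide, then the right one wide, pull the rack fully out, and lean every board that is there on the display ledge, standing upright as in the rack, side by side with their backs tipped against the rail. Finish by pushing the empty rack fully home with both doors left wide open, and leave the mug, jar and glue bottle where they are.

Things in the scene. Friction and masses are not known exactly. Their poses are not given: they have to be found in the camera images.
- tape_center (a point): centre of a loose steel tape measure, a rounded upright block 66 long (x) by 34 wide (y) by 62 mm high (z), 0.18 kg, standing on the table in front of the cabinet doors; x runs along its length
- tray_in (a point): centre of the inner floor (4 mm above the table) of the fixed red plastic tray, outside 130 (x) by 150 (y) by 30 mm high, walls 4 mm
- cabinet: fixed wooden cabinet 250 wide (y), 170 deep (x), 150 mm high. Origin: middle of the lower front edge of the carcass; +x runs into the cabinet, +y to the left, z up. The roof begins 40 mm behind the front; before it the cabinet is open above. Two upright doors 12 mm thick, 124 wide, to z 149 mm, cover the front (front faces at x -13 mm)
- hook (a joint): angle (rad) of the flat dark steel hook on the cabinet's roof about an upright pivot: about 0 = its toe lies in front of the pin on the left door and locks it; grows as the hook swings clockwise seen from above (its free end goes to +y, left), clear of the pin from 0.4, up to 1.6; stays where it is left, light friction
- hook_post (a point): middle of the upright thumb post on the hook, 12 mm diameter, 24 mm high (from z 158 to 182 mm above the table), 64 mm from the pivot
- hook_pivot (a point): point on the hook's upright pivot axis, at the height of hook_post
- door_a (a joint): angle (rad) of the left door (hooked; its wooden strip overlaps the edge of the right door and blocks it): 0 shut, grows as it opens towards the robot, up to 2.0; stays where it is left
- door_a_handle (a point): middle of the upright bar handle of the left door, 10 mm diameter, 46 mm high (z 100 to 146 mm), 35 mm off the door face, near the free edge
- door_a_hinge (a point): point on the upright hinge axis of the left door, at handle height; the handle goes round it at 100 mm, counter-clockwise to shut and clockwise (from above) to open
- door_b (a joint): angle (rad) of the right door (no hook, its edge lies behind the left door's strip): 0 shut, grows as it opens towards the robot, up to 2.0; stays where it is left
- door_b_handle (a point): middle of the upright bar handle of the right door, same size as the left one, near its free edge
- door_b_hinge (a point): point on the upright hinge axis of the right door, at handle height; counter-clockwise from above opens
- rack (a joint): travel (m) of the wooden rack that slides out of the cabinet to the cabinet's -x: 0 fully in, 0.125 fully out; slides with about 1.5 N friction and stays where it is left
- rack_pull (a point): point on the rack's upright steel pull post at the middle of its front, 12 mm diameter, its top at z 150 mm, this point 15 mm below the top, free of anything around it above z 65 mm when the doors are open; with the rack in, it stands just behind the doors and in front of the roof
- board1_center (a point): centre of a loose puzzle board (may be absent), a plywood slab 80 long (x) by 9 thick (y) by 105 mm high (z, up), 0.07 kg, standing on its 80 mm edge in one of three rack slots that run along the cabinet x, 58 mm apart in y; slot floor 18 mm, slot walls up to 54 mm above the table, so the upper half stands free
- board2_center (a point): centre of a loose puzzle board (may be absent), a plywood slab 80 long (x) by 9 thick (y) by 105 mm high (z, up), 0.07 kg, standing on its 80 mm edge in one of three rack slots that run along the cabinet x, 58 mm apart in y; slot floor 18 mm, slot walls up to 54 mm above the table, so the upper half stands free
- board3_center (a point): centre of a loose puzzle board (may be absent), a plywood slab 80 long (x) by 9 thick (y) by 105 mm high (z, up), 0.07 kg, standing on its 80 mm edge in one of three rack slots that run along the cabinet x, 58 mm apart in y; slot floor 18 mm, slot walls up to 54 mm above the table, so the upper half stands free
- ledge: fixed display ledge 300 long (y), 100 deep (x); origin: centre of its underside. Top 12 mm above the table; front lip 10 mm higher (inner side at x -42 mm); level round rail along y, 12 mm diameter, axis at x +28, z 70 mm, end posts at y +-146 mm. Boards stand between lip and rail, 80 mm edge along y, back face on the rail (tops tipped to +x); three fit about 100 mm apart
- mug_mid (a point): centre of a white mug, 80 mm diameter, 90 high, on a cork coaster, to be left alone
- jar_mid (a point): centre of a glass jar, 60 mm diameter, 75 high, to be left alone
- glue_mid (a point): centre of a white glue bottle, 44 mm diameter, 120 high, to be left alone
There are look-alikes about, which are no part of the job. What is shaped like the part that bears tape_center but blue or yellow is not meant.

How it is judged:
On the way, in this order (a step that is already met when the one before it is completed fails the run):
1. the tape measure is put into the red tray (x of tape_center in the frame of tray_in between -0.055 and 0.055 m and y of tape_center in the frame of tray_in between -0.065 and 0.065 m and z of tape_center in the frame of tray_in between 0.01 and 0.045 m and contact force between tape and the fingers below 0.1 N), for 0.2 s.
2. the hook is swung off the pin, both doors still shut (value of joint hook above 0.4 rad and value of joint each of door_a, door_b below 0.15 rad), for 0.1 s.
3. the left door is opened wide while the right one is still shut (value of joint door_a above 1.4 rad and value of joint door_b below 0.2 rad), for 0.1 s.
4. the right door is opened wide too (value of joint door_b above 1.4 rad and value of joint door_a above 1.2 rad), for 0.1 s.
5. the rack is pulled fully out (value of joint rack above 0.105 m), for 0.1 s.
6. every board leans on the rail of the ledge, side by side (angle between board1_center's own z axis and vertical between 0.12 and 0.65 rad and x of board1_center in the frame of ledge between -0.02 and 0.03 m and y of board1_center in the frame of ledge between -0.125 and 0.125 m and z of board1_center in the frame of ledge between 0.048 and 0.078 m and angle between the x axis of each of board1_center, board2_center, board3_center and the y axis of ledge, either way round below 0.25 rad and linear speed of each of board1, board2, board3 below 0.02 m/s and contact force between each of board1, board2, board3 and the fingers below 0.1 N and angle between board2_center's own z axis and vertical between 0.12 and 0.65 rad and x of board2_center in the frame of ledge between -0.02 and 0.03 m and y of board2_center in the frame of ledge between -0.125 and 0.125 m and z of board2_center in the frame of ledge between 0.048 and 0.078 m and angle between board3_center's own z axis and vertical between 0.12 and 0.65 rad and x of board3_center in the frame of ledge between -0.02 and 0.03 m and y of board3_center in the frame of ledge between -0.125 and 0.125 m and z of board3_center in the frame of ledge between 0.048 and 0.078 m and distance between board1_center and board2_center above 0.07 m and distance between each of board2_center, board1_center and board3_center above 0.07 m), for 0.3 s.
At the end, for the whole second after the job is handed in: every board rests on the ledge on its 80 mm edge, tipped 7 to 37 degrees against the rail and within 14 degrees of parallel to it, centres over 70 mm apart and within 125 mm of the ledge middle; tape in the red tray; rack in within 12 mm; both doors open over 1.2 rad; nothing touched (all of step 1 and all of step 6 and value of joint rack below 0.012 m and value of joint each of door_a, door_b above 1.2 rad).
It fails at once if the mug is shifted over 30 mm or knocked over (distance of mug_mid from where it was at the start of the episode above 0.03 m).
It fails at once if the jar is shifted over 30 mm or knocked over (distance of jar_mid from where it was at the start of the episode above 0.03 m).
It fails at once if the glue is shifted over 30 mm or knocked over (distance of glue_mid from where it was at the start of the episode above 0.03 m).
Of board1, board2, board3 only 1 to 3 are there at a start; the rules pass over those that are not, and their reading is None.
At some moment in a run one of tape may be knocked a few centimetres aside while the robot is not near it.
It also fails if it takes over 210 s, if anything falls off the work surface, if the arm or the gripper's body presses on something with over 40 N, if the wrist force passes 120 N, or if a joint passes its speed limit or range.

ROBOT

A 6-joint arm with a two-finger parallel gripper is mounted at the origin on the work surface. World frame = base frame: x ahead of the robot, y to its left, z up, the work surface at z = 0. Lengths are in m, angles in rad, forces in N, time in s.
With the tool pointing down it reaches from about 0.3 to 0.875 m from the base axis. Payload 6.4 kg.
Tool frame: the origin (TCP) lies where the fingers leave the gripper's body, on its centre line; the fingertips stand 73 mm ahead of it and the grasp point (between the pads) lies 54 mm ahead of it (ctrl.pinch_z is the distance from the TCP to the grasp point, in m); z points along the fingers, y is the direction in which the jaws open and shut (so a half turn about z gives the same grasp; the last joint's range is limited). The gripper opens to 85 mm and grips with 20 to 120 N. Pads are 22 mm wide; open, the fingers measure 114 mm over their backs; the gripper's body (76 mm by 85 mm) begins 54 mm behind the grasp point. The pads swing forward as they close: fully open they stand 13 mm farther back than shut.
Start: joints at [-1.408, 0.181, 1.607, -0, 1.354, -0.206], TCP at [0.207, -0.536, 0.304] pointing down, gripper open.
Joint ranges: [-2.99, 2.99], [-0.89, 2.07], [0.3, 2.58], [-1.14, 4.28], [0, 2.63], [-3.12, 3.12]. Speed limits (rad/s): [2.57, 2.57, 3.01, 3.14, 3.14, 3.14].

INTERFACE

Orientations are given as a unit quaternion [w, x, y, z].
In Python, from bench import ctrl, camera, camera_model gives the robot as it stands.
- The arm moves only by the tool arm_command, never from a script. Its argument "series" is a list of rows, each a list of 7 numbers: the shift along the tool's x, y, z in m, then the turn, a rotation vector about the tool's x, y, z in degrees, then the finger opening in m, from 0 to 0.0854. In form: [[tx, ty, tz, rx, ry, rz, gripper], ...]. A call has exactly 5 rows; each row is the pose to reach, as a shift and turn from the pose commanded when the call began, along the tool's axes at that moment; what a row does not reach only later rows make up. A row lasts 1/10 s, in which the tool goes at most 50 mm and 8.59 degrees, less where a joint would pass 70% of its speed; a pose out of reach is approached as far as the arm can. A call with a gripper value outside its range is refused whole. The fingers move at their own pace and stop on an object; the grip force is fixed at half the most. Time passes only in rows, so rows that repeat a pose let the fingers close, or fill a call up. It gives the time, the measured TCP pose, the force and the opening at its end, in the units of the state.
- ctrl.get_obs(): the state, without advancing time (a new reading comes with each control period).
- camera(name): name is "scene" or "top" or "wrist"; returns (picture, depth): 384x512x3 uint8, red, green, blue; 384x512 float32, m along the optical axis (not along the pixel's ray), 0 where there is no reading.
- camera_model(name): a dict with "K" (3x3 intrinsics, pixels), "position" and "attitude" of the camera in the world. Camera axes: x right, y down, z forward; pixel columns grow to the right and rows downward; lengths in m; the calibration is good to about 2 mm. The wrist camera is an equidistant fisheye: a pixel r from the principal point sees the ray r / f radians off the axis. A picture is of the moment at which its call begins: read the wrist's pose just before it. camera_model takes no time and is no camera call; for the wrist camera it gives the pose at the moment of the call.
- ctrl.hand_in(): hands the job in, once; it reports no verdict.
The state is a dict: "time_s": time; "q": joint angles; "dq": joint speeds; "joint_efforts": joint torques, N m; "eef_pos": TCP position; "eef_rot": TCP orientation; "wrist_force": force on the tool from outside, world axes, zero at the start; "torque": the same for the moment, N m; "opening": opening from 0.0 (shut) to 1.0 (fully open).
Only numpy, scipy, OpenCV 4.12 (cv2) and the standard library are available. Lean on these libraries where they do the work, as an engineer would, in place of code of your own. Each camera call takes 0.05 s, during which the arm holds its last target. There are 200 camera calls.

## Working session

There is one attempt and no reset: what is moved stays moved. The work goes in short steps, Python scripts to look and compute and a tool call to move; the robot and the scene stay as the last step left them, time stands still between calls to the robot, and variables do not carry over. Pictures are saved under pics/ and viewed, about 12 in all and at most 16, crops included, and the job is handed in when it is done.

Besides the shell and the picture viewer there is one more tool, called after "Call:" in YAML: its name, and indented under it one key for each argument. arm_command: Moves the arm, as the interface text tells. Its arguments: {"type":"object","properties":{"series":{"type":"array","items":{"type":"array","items":{"type":"number"}}}},"required":["series"]}

```bash
mkdir -p pics; ls; python3 - <<'E'
from bench import ctrl,camera,camera_model
import cv2,numpy as np
for n in ["scene","top"]:
    p,d=camera(n); m=camera_model(n); print(n,m)
    cv2.imwrite(f"pics/{n}0.png",p[:,:,::-1]); np.savez(f"pics/{n}0.npz",p=p,d=d,K=m["K"])
print(ctrl.get_obs())
E
```

```text
pics
scene {'K': array([[478.38981136,   0.        , 255.00225969],
       [  0.        , 478.38981136, 195.81746203],
       [  0.        ,   0.        ,   1.        ]]), 'position': array([1.03507216, 0.67291957, 1.0415146 ]), 'attitude': array([-0.12323268,  0.30855265,  0.88452506, -0.32745136])}
top {'K': array([[358.6547574 ,   0.        , 258.15094181],
       [  0.        , 358.6547574 , 193.04248753],
       [  0.        ,   0.        ,   1.        ]]), 'position': array([0.39434782, 0.03414676, 1.03439746]), 'attitude': array([-0.03946958,  0.71040088, -0.70162486,  0.03866902])}
{'time_s': 0.1, 'q': array([-1.40832477e+00,  1.81499809e-01,  1.60789068e+00, -1.56755202e-05,
        1.35379080e+00, -2.06296533e-01]), 'dq': array([-5.71368843e-04,  3.85195585e-04, -2.62270046e-03, -4.36343204e-04,
        4.36433436e-05, -2.54770837e-04]), 'joint_efforts': array([ 1.07054104e-03, -4.45874655e+01, -3.52237344e+01, -1.60287609e-04,
        4.04131366e-03,  1.72446100e-06]), 'eef_pos': array([ 0.20722088, -0.53596001,  0.30306393]), 'eef_rot': array([-7.94294798e-04,  9.83048747e-01,  1.83342659e-01,  9.75333104e-06]), 'wrist_force': array([ 0.0842519 , -0.12325616,  0.60565469]), 'torque': array([ 0.00796616, -0.03648702,  0.02737616]), 'opening': 1.003131890544608}
```

```bash
python3 -c "
import cv2
cv2.imwrite('pics/a.png',cv2.resize(cv2.imread('pics/top0.png'),(800,600)));cv2.imwrite('pics/b.png',cv2.resize(cv2.imread('pics/scene0.png'),(800,600)))"
```

```text
(no output)
```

View pics/a.png

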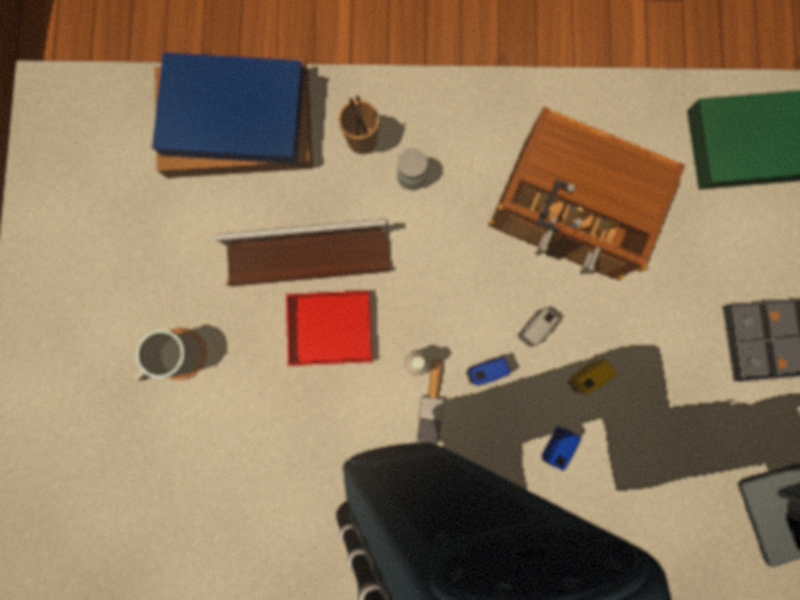

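View pics/b.png

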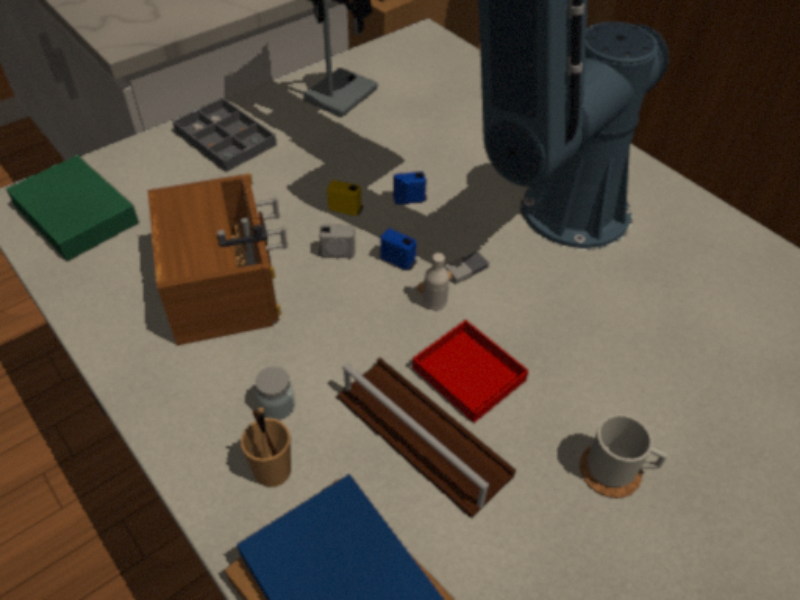

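The top view (800x600) shows the grey tape candidate at (540,326). Its look-alikes are blue at (490,370) and (562,448) and yellow at (593,377), and the grey one matches "steel". The red tray is at (331,328), the cabinet at (590,190), the ledge at (310,255), the glue at (418,362), the jar at (412,168) and the mug at (162,353). The scene view agrees: steel tape (338,240), hook (240,238), door handles (270,208) and (275,240).

```bash
cat > h.py <<'E'
from bench import ctrl,camera,camera_model
import cv2,numpy as np
from scipy.spatial.transform import Rotation as R
def rot(q): return R.from_quat(np.roll(q,-1))
def cloud(n,save=None):
    m=camera_model(n); p,d=camera(n); K=m["K"]
    v,u=np.mgrid[:384,:512]; x=(u-K[0,2])/K[0,0]; y=(v-K[1,2])/K[1,1]
    if n=="wrist":
        r=np.hypot(x,y)+1e-9; t=np.tan(np.minimum(r,1.5))/r; x=x*t; y=y*t
    P=np.stack([x*d,y*d,d],-1)@rot(m["attitude"]).as_matrix().T+m["position"]
    P[d==0]=np.nan
    if save: cv2.imwrite(save,p[:,:,::-1])
    return p,P
def rect(xy):
    c,s,a=cv2.minAreaRect(xy.astype(np.float32)*1000); return np.round(c,1),np.round(s,1),round(a,1)
E
cat > m1.py <<'E'
from h import *
for n in ["top","scene"]:
    p,P=cloud(n); h=cv2.cvtColor(p,cv2.COLOR_RGB2HSV).astype(int); z=P[...,2]
    x,y=P[...,0],P[...,1]
    print(n,"table z",np.nanmedian(z))
    s=512/800
    c=(int(326*s),int(540*s)) if n=="top" else (int(240*s),int(338*s))
    m=np.zeros(z.shape,bool); m[c[0]-25:c[0]+25,c[1]-25:c[1]+25]=1
    t=m&(z>.055)&(z<.07)&(h[...,1]<90); print("tape",t.sum(),rect(P[t][:,:2]),np.median(P[t],0))
    red=(h[...,1]>180)&((h[...,0]<6)|(h[...,0]>174))&(h[...,2]>100)
    t=red&(z<.045)&(z>-.02)&(x>.3)&(y<.4); print("tray",t.sum(),rect(P[t][:,:2]),np.percentile(P[t][:,2],[5,50,95]))
    cc=P[c][:2] ; 
    cab=(z>.135)&(z<.165)&(x>.4)&(x<.95)&(y<.1)&(y>-.45)
    print("cab top",cab.sum(),rect(P[cab][:,:2]))
    roof=cab&(h[...,1]>110); print("roof",rect(P[roof][:,:2]),np.median(P[roof][:,2]))
    hk=(z>.168)&(z<.20)&(x>.4)&(x<.95)&(y<.1)&(y>-.45); print("post",hk.sum(),np.median(P[hk],0))
    b=(z>.095)&(z<.15)&(x>.4)&(x<.95)&(y<.1)&(y>-.45); np.save(f"pics/{n}b.npy",P[b])
    rl=(z>.06)&(z<.09)&(x>.5)&(x<.7)&(y<.4)&(y>.05); print("rail",rl.sum(),rect(P[rl][:,:2]),np.median(P[rl],0))
    lg=(z>.006)&(z<.035)&(h[...,0]<16)&(h[...,2]<150)&(h[...,1]>100)&(x>.45)&(x<.75)&(y<.45)&(y>.05); print("ledge",lg.sum(),rect(P[lg][:,:2]))
    for nm,(u,v) in dict(glue=(418,362),jar=(412,168),mug=(162,353)).items():
        if n=="top": print(nm,P[int(v*s),int(u*s)])
    np.savez(f"pics/{n}c.npz",p=p,P=P)
    C=dict(top=(270,50,470,270),scene=(70,90,290,250))[n]
    cv2.imwrite(f"pics/{n}crop.png",cv2.resize(p[C[1]:C[3],C[0]:C[2],::-1],None,fx=3,fy=3,interpolation=cv2.INTER_CUBIC)[:600,:800])
E
python3 m1.py; python3 -c "
import cv2,numpy as np
a=cv2.imread('pics/topcrop.png');b=cv2.imread('pics/scenecrop.png')
o=np.zeros((600,800,3),np.uint8);a=cv2.resize(a,None,fx=.62,fy=.62);b=cv2.resize(b,None,fx=.63,fy=.63);o[:a.shape[0],:a.shape[1]]=a;o[:b.shape[0],380:380+b.shape[1]]=b[:, :420];cv2.imwrite('pics/c.png',o)"
```

```text
top table z 0.0007818610555494487
tape 302 (array([ 441.4, -186.4]), array([ 35.4, 120.5]), 49.3) [ 0.46156646 -0.20289562  0.06171429]
tray 2156 (array([458.7, 169.9]), array([124.1, 147.6]), 3.3) [0.00136242 0.00454183 0.0281535 ]
cab top 6044 (array([ 669.3, -262.6]), array([256.9, 224.1]), 67.4)
roof (array([ 684. , -268.2]), array([256. , 192.6]), 67.4) 0.15018051475024358
post 27 [ 0.63185466 -0.1840306   0.18044366]
rail 487 (array([625.8, 217.2]), array([ 12.5, 299.7]), 6.1) [0.62474677 0.21757662 0.07531754]
ledge 3073 (array([592.5, 273.7]), array([436.9, 239.7]), 68.0)
glue [0.39930499 0.01219311 0.12063555]
jar [nan nan nan]
mug [0.41104399 0.4756224  0.01187107]
scene table z 0.0017171621231134582
tape 183 (array([ 463.8, -200.1]), array([35.6, 63.6]), 51.0) [ 0.46464534 -0.19812339  0.06216344]
tray 1857 (array([458. , 173.6]), array([130.8, 150.4]), 3.6) [0.00176095 0.0054447  0.03039704]
cab top 4085 (array([ 669.2, -259.4]), array([261.3, 222.1]), 67.2)
roof (array([ 685.8, -265.5]), array([259.6, 186.8]), 67.2) 0.15069369215160244
post 30 [ 0.63308759 -0.18055403  0.17904103]
rail 625 (array([626.9, 220.6]), array([ 14.7, 300.7]), 6.2) [0.62590188 0.23568404 0.07528632]
ledge 4395 (array([556. , 256.8]), array([212.2, 383.5]), 0.2)
```

View pics/c.png

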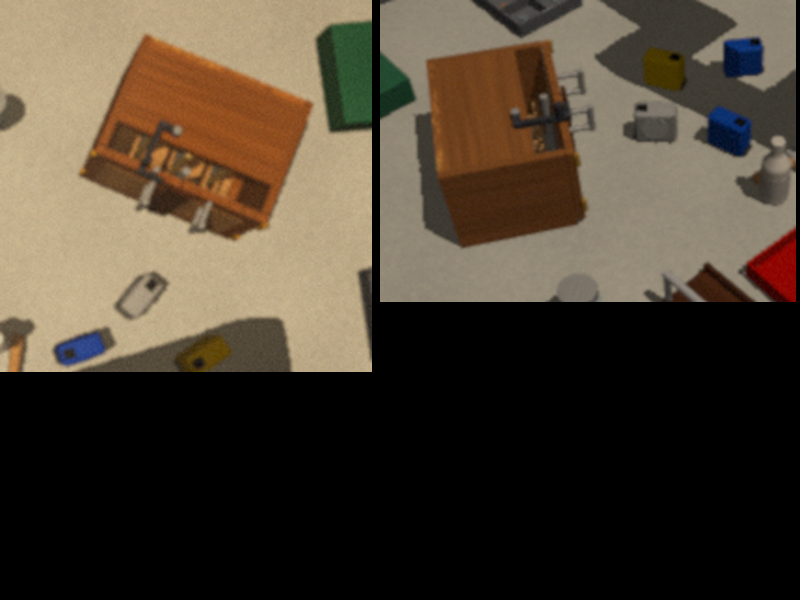

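The crop confirms the grey steel tape (left crop: 141,295), with the blue one at (83,347) and yellow at (204,353). The hook is visible at (160,150) and the handles at (148,190) and (202,215). Next I'll fix the cabinet frame with an orthographic map.

```bash
cat > m2.py <<'E'
from h import *
yaw=np.radians(-22.7); ex=np.array([np.cos(yaw),np.sin(yaw)]); ey=np.array([-ex[1],ex[0]])
o=np.zeros((2,420,560,3),np.uint8)
for k,n in enumerate(["top","scene"]):
    D=np.load(f"pics/{n}c.npz"); p,P=D["p"],D["P"]; z=P[...,2]; h=cv2.cvtColor(p,cv2.COLOR_RGB2HSV)
    near=(P[...,0]>.4)&(P[...,0]<.95)&(P[...,1]<.1)&(P[...,1]>-.45)
    a=P[...,:2]@ex; b=P[...,:2]@ey
    roof=near&(z>.14)&(z<.157)&(h[...,1]>110)
    ra,rb=a[roof],b[roof]
    print(n,"a pct",np.percentile(ra,[.2,1,99,99.8]),"b pct",np.percentile(rb,[.2,1,99,99.8]))
    A=np.percentile(ra,99.5)-.170; B=np.percentile(rb,[.5,99.5]).mean()
    if k==0: A0,B0=A,B
    print("origin",A*ex+B*ey)
    post=near&(z>.168)&(z<.2); print("post cab",np.median(a[post])-A,np.median(b[post])-B, np.c_[a[post]-A,b[post]-B].min(0),np.c_[a[post]-A,b[post]-B].max(0))
    bars=near&(z>.09)&(z<.155)&(a-A<-.02)&(a-A>-.07); 
    for s in (1,-1):
        t=bars&((b-B)*s>-.0)&(a-A<-.035); print("handle",t.sum(),np.median(a[t])-A,np.median(b[t])-B)
    for zz in (.1,.14,.155,.168): # paint low first
        m=near&(z>zz); i=((.20-(a[m]-A))/.0007).astype(int); j=((.17-(b[m]-B))/.0007).astype(int)
        for ii,jj,c in zip(i,j,p[m]):
            if 0<=ii<420 and 0<=jj<560: cv2.circle(o[k],(jj,ii),2,c[::-1].tolist(),-1)
cv2.imwrite("pics/d.png",np.hstack([o[0][:,30:430],o[1][:,30:430]]))
E
python3 m2.py
```

```text
top a pct [0.63931756 0.64476929 0.82829988 0.82994485] b pct [-0.10972788 -0.10782627  0.13866816  0.14009239]
origin [ 0.61394803 -0.24003441]
post cab -0.005148872565056473 0.05840690886090092 [-0.00973899  0.05180468] [0.00113768 0.06359096]
handle 44 -0.047931442861429696 0.03539937525425638
handle 49 -0.047768224969370277 -0.04515168398308486
scene a pct [0.64360303 0.64743737 0.82717547 0.828109  ] b pct [-0.10753561 -0.10391228  0.14392973  0.14577674]
origin [ 0.61438307 -0.23595496]
post cab -0.003402040099635739 0.058692979597166614 [-0.00897164  0.04874138] [0.0020529  0.06275863]
handle 65 -0.04529590687069174 0.034786957388340804
handle 61 -0.046099807703422035 -0.04617348943981769
```

View pics/d.png

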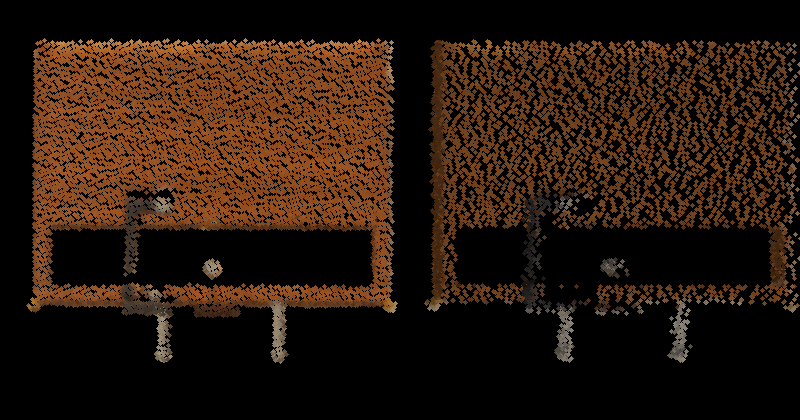

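```bash
cat > plan.py <<'E'
from h import *
PZ=ctrl.pinch_z
YC=np.radians(-22.7); OC=np.array([.6142,-.238]); EC=np.array([[np.cos(YC),-np.sin(YC)],[np.sin(YC),np.cos(YC)]])
YL=np.radians(6.15); EL=np.array([[np.cos(YL),-np.sin(YL)],[np.sin(YL),np.cos(YL)]]); OL=np.array([.6263,.219])-.028*EL[:,0]
def cab(a,b,z): return np.r_[OC+EC@[a,b],z]
def led(a,b,z): return np.r_[OL+EL@[a,b],z]
def tool(phi,tilt=0,axis=(0,0,1)): return R.from_rotvec(np.radians(tilt)*np.array(axis))*R.from_euler('z',phi,degrees=True)*R.from_euler('x',180,degrees=True)
def plan(wps):
    """wps: (label, grasp xyz, Rotation, opening)"""
    o=ctrl.get_obs(); p=np.array(o["eef_pos"]); r=rot(o["eef_rot"])
    print("t",o["time_s"],"grasp now",np.round(p+r.apply([0,0,PZ]),4),"phi",round(np.degrees(np.arctan2(*r.as_matrix()[[1,0],0])),1),"open",round(o["opening"],3),"F",np.round(o["wrist_force"],1))
    for lab,g,rt,op in wps:
        pt=np.asarray(g)-rt.apply([0,0,PZ])
        dr=(r.inv()*rt).as_rotvec(); n=max(1,int(np.ceil(max(np.linalg.norm(pt-p)/.22,np.degrees(np.linalg.norm(dr))/40))))
        p0,r0=p,r
        for k in range(1,n+1):
            pk=p0+(pt-p0)*k/n; rk=r0*R.from_rotvec(dr*k/n)
            print(lab,np.round(r.inv().apply(pk-p),4).tolist(),np.round(np.degrees((r.inv()*rk).as_rotvec()),2).tolist(),op)
            p,r=pk,rk
E
python3 - <<'E'
from plan import *
print(PZ, "ledge",OL)
T=tool(-39)
plan([("over",[.463,-.2,.20],T,.06)])
E
```

```text
0.0539 ledge [0.59846114 0.21600031]
t 0.2 grasp now [ 0.2073 -0.536   0.2495] phi 21.1 open 1.004 F [ 0.2 -0.  -0.1]
over [0.1798, -0.1106, 0.0249] [-0.03, 0.01, 30.07] 0.06
over [0.1002, -0.1858, 0.0248] [-0.03, 0.01, 30.07] 0.06
```

Call:
arm_command:
  series:
    - [0.045,-0.028,0.006,0,0,7.5,0.06]
    - [0.09,-0.055,0.012,0,0,15,0.06]
    - [0.135,-0.083,0.019,0,0,22.5,0.06]
    - [0.18,-0.111,0.025,0,0,30,0.06]
    - [0.18,-0.111,0.025,0,0,30,0.06]

```text
time_s: 0.7
eef_pos: [0.3369, -0.3639, 0.2779]
eef_rot: [-0.001, 0.997, -0.077, -0.0]
wrist_force: [-0.8, -0.1, 0.3]
opening: 0.698
```

Call:
arm_command:
  series:
    - [0.025,-0.046,0.006,0,0,7.5,0.06]
    - [0.05,-0.093,0.012,0,0,15,0.06]
    - [0.075,-0.14,0.019,0,0,22.5,0.06]
    - [0.1,-0.186,0.025,0,0,30,0.06]
    - [0.1,-0.186,0.025,0,0,30,0.06]

```text
time_s: 1.2
eef_pos: [0.4638, -0.1976, 0.2536]
eef_rot: [-0.0, 0.943, -0.333, -0.0]
wrist_force: [-0.5, 0.2, 0.5]
opening: 0.702
```

```bash
cat > tape.py <<'E'
from plan import *
def tape(n,c,rad=.08):
    p,P=cloud(n); h=cv2.cvtColor(p,cv2.COLOR_RGB2HSV)
    m=(np.hypot(P[...,0]-c[0],P[...,1]-c[1])<rad)&(P[...,2]>.05)&(P[...,2]<.072)&(h[...,1]<90)
    print(n,m.sum(),rect(P[m][:,:2]),np.round(np.median(P[m],0),4)); return p
E
python3 - <<'E'
from tape import *
p=tape("wrist",(.463,-.2)); tape("scene",(.463,-.2))
cv2.imwrite("pics/w1.png",p[:,:,::-1])
plan([("down",[.463,-.2,.035],tool(-39),.06)])
E
```

```text
wrist 2571 (array([ 463.7, -203.1]), array([36. , 65.3]), 52.0) [ 0.4651 -0.2043  0.0606]
scene 225 (array([ 464. , -199.5]), array([37.9, 63.4]), 55.3) [ 0.4659 -0.1971  0.0612]
t 1.3 grasp now [ 0.4638 -0.1972  0.1994] phi -38.6 open 0.703 F [-0.6  0.2 -0.5]
down [0.0012, 0.0028, 0.1644] [-0.03, 0.05, 0.43] 0.06
```

View pics/w1.png

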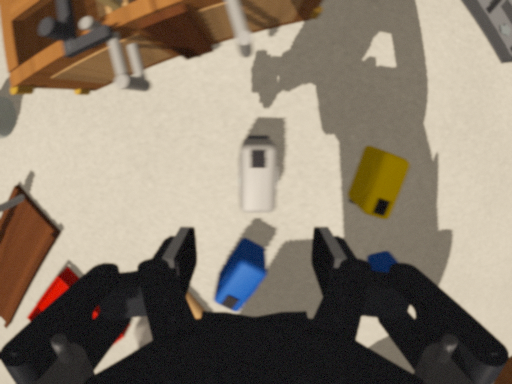

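The wrist view shows the steel tape at (258,175) and blue at (243,275), both between the fingers' line of approach, with yellow clear at (380,180). Descending and gripping.

Call:
arm_command:
  series:
    - [0.003,0.004,0.042,0,0,0,0.06]
    - [0.003,0.004,0.084,0,0,0,0.06]
    - [0.003,0.004,0.126,0,0,0,0.06]
    - [0.003,0.004,0.166,0,0,0,0.06]
    - [0.003,0.004,0.166,0,0,0,0.06]

```text
time_s: 1.8
eef_pos: [0.4586, -0.2032, 0.0827]
eef_rot: [-0.002, 0.943, -0.333, -0.006]
wrist_force: [-1.0, 0.8, -0.8]
opening: 0.7
```

Call:
arm_command:
  series:
    - [0,0,0,0,0,0,0.02]
    - [0,0,0,0,0,0,0.02]
    - [0,0,0,0,0,0,0.02]
    - [0,0,0,0,0,0,0.02]
    - [0,0,0,0,0,0,0.02]

```text
time_s: 2.3
eef_pos: [0.4638, -0.2057, 0.0903]
eef_rot: [0.001, 0.943, -0.333, 0.002]
wrist_force: [-1.6, 0.3, 7.6]
opening: 0.391
```

Call:
arm_command:
  series:
    - [0,0,-0.03,0,0,0,0.02]
    - [0,0,-0.06,0,0,0,0.02]
    - [0,0,-0.1,0,0,0,0.02]
    - [0,0,-0.14,0,0,0,0.02]
    - [0,0,-0.14,0,0,0,0.02]

```text
time_s: 2.8
eef_pos: [0.4653, -0.2064, 0.2348]
eef_rot: [0.002, 0.943, -0.332, 0.006]
wrist_force: [0.7, -0.8, -0.7]
opening: 0.391
```

```bash
python3 - <<'E'
from plan import *
T=tool(-86.5)   # tape length along tray y
plan([("over",[.458,.171,.175],T,.02),("down",[.458,.171,.042],T,.02),("up",[.458,.171,.25],T,.06)])
E
```

```text
t 2.8 grasp now [ 0.4658 -0.2068  0.1809] phi -38.8 open 0.391 F [ 0.7 -0.8 -0.7]
over [-0.1212, -0.1447, 0.0015] [-0.16, -0.33, 23.83] 0.02
over [-0.1693, -0.0834, 0.002] [-0.16, -0.33, 23.83] 0.02
down [0.0, -0.0, 0.133] [0.0, 0.0, -0.0] 0.02
up [0.0, 0.0, -0.208] [-0.0, -0.0, -0.0] 0.06
```

Call:
arm_command:
  series:
    - [-0.03,-0.036,0,0,0,6,0.02]
    - [-0.06,-0.072,0,0,0,12,0.02]
    - [-0.09,-0.108,0,0,0,18,0.02]
    - [-0.121,-0.145,0,0,0,24,0.02]
    - [-0.121,-0.145,0,0,0,24,0.02]

```text
time_s: 3.3
eef_pos: [0.4579, -0.0105, 0.2274]
eef_rot: [-0.001, 0.854, -0.52, -0.001]
wrist_force: [-0.5, -1.1, -1.5]
opening: 0.388
```

Call:
arm_command:
  series:
    - [-0.042,-0.021,0,0,0,6,0.02]
    - [-0.084,-0.042,0,0,0,12,0.02]
    - [-0.126,-0.062,0,0,0,18,0.02]
    - [-0.169,-0.083,0,0,0,24,0.02]
    - [-0.169,-0.083,0,0,0,24,0.02]

```text
time_s: 3.8
eef_pos: [0.4567, 0.1559, 0.2271]
eef_rot: [-0.009, 0.737, -0.676, -0.009]
wrist_force: [-0.2, -1.0, -1.9]
opening: 0.391
```

Call:
arm_command:
  series:
    - [0,0,0.035,0,0,0,0.02]
    - [0,0,0.07,0,0,0,0.02]
    - [0,0,0.1,0,0,0,0.02]
    - [0,0,0.12,0,0,0,0.02]
    - [0,0,0.133,0,0,0,0.02]

```text
time_s: 4.3
eef_pos: [0.4562, 0.156, 0.0933]
eef_rot: [-0.008, 0.734, -0.679, -0.01]
wrist_force: [-35.7, 1.6, 93.5]
opening: 0.39
```

Call:
arm_command:
  series:
    - [0,0,0,0,0,0,0.02]
    - [0,0,0,0,0,0,0.06]
    - [0,0,0,0,0,0,0.06]
    - [0,0,0,0,0,0,0.06]
    - [0,0,0,0,0,0,0.06]

```text
time_s: 4.8
eef_pos: [0.4574, 0.1565, 0.0947]
eef_rot: [-0.009, 0.734, -0.679, -0.008]
wrist_force: [0.5, -0.2, -0.1]
opening: 0.7
```

Call:
arm_command:
  series:
    - [0,0,-0.05,0,0,0,0.06]
    - [0,0,-0.1,0,0,0,0.06]
    - [0,0,-0.15,0,0,0,0.06]
    - [0,0,-0.2,0,0,0,0.06]
    - [0,0,-0.2,0,0,0,0.06]

```text
time_s: 5.3
eef_pos: [0.4608, 0.152, 0.3024]
eef_rot: [-0.014, 0.734, -0.679, -0.004]
wrist_force: [0.3, -0.4, 0.4]
opening: 0.704
```

```bash
python3 - <<'E'
from tape import *
tape("scene",(.458,.171)); tape("wrist",(.458,.171))
E
```

```text
scene 301 (array([459.9, 162.8]), array([33.2, 63.5]), 3.6) [0.4636 0.166  0.0654]
wrist 1902 (array([457. , 158.9]), array([35.7, 65. ]), 4.5) [0.4571 0.1567 0.0646]
```

```bash
python3 - <<'E'
from plan import *
print(np.round(np.degrees(ctrl.get_obs()["q"]),1))
T=tool(-22.7)
plan([("over",cab(-.008,.060,.235),T,.032),("down",cab(-.005,.058,.181),T,.032)])
E
```

```text
[  3.5  -1.6 105.9   1.5  75.5 178.6]
t 5.4 grasp now [0.4581 0.1531 0.242 ] phi -85.5 open 0.701 F [-0.   1.  -1.1]
over [0.1719, -0.0729, -0.0004] [-0.5, 0.56, -31.42] 0.032
over [0.1847, 0.0274, 0.0012] [-0.5, 0.56, -31.42] 0.032
down [0.003, 0.002, 0.054] [-0.0, 0.0, 0.0] 0.032
```

Call:
arm_command:
  series:
    - [0.043,-0.018,0,0,0,-7.8,0.032]
    - [0.086,-0.036,0,0,0,-15.7,0.032]
    - [0.129,-0.055,0,0,0,-23.5,0.032]
    - [0.172,-0.073,0,-0.5,0.5,-31.4,0.032]
    - [0.172,-0.073,0,-0.5,0.5,-31.4,0.032]

```text
time_s: 5.9
eef_pos: [0.5444, -0.0185, 0.2876]
eef_rot: [-0.003, 0.89, -0.455, -0.007]
wrist_force: [-0.9, 1.1, 0.3]
opening: 0.377
```

Call:
arm_command:
  series:
    - [0.046,0.007,0,0,0,-7.8,0.032]
    - [0.092,0.014,0,0,0,-15.7,0.032]
    - [0.139,0.021,0,0,0,-23.5,0.032]
    - [0.185,0.027,0,-0.5,0.5,-31.4,0.032]
    - [0.185,0.027,0,-0.5,0.5,-31.4,0.032]

```text
time_s: 6.4
eef_pos: [0.6304, -0.1838, 0.284]
eef_rot: [0.0, 0.98, -0.198, -0.004]
wrist_force: [-0.5, 0.2, 0.6]
opening: 0.374
```

Call:
arm_command:
  series:
    - [0,0,0,0,0,0,0.032]
    - [0,0,0,0,0,0,0.032]
    - [0,0,0,0,0,0,0.032]
    - [0,0,0,0,0,0,0.032]
    - [0,0,0,0,0,0,0.032]

```text
time_s: 6.9
eef_pos: [0.6299, -0.1789, 0.2878]
eef_rot: [-0.0, 0.98, -0.197, -0.002]
wrist_force: [-0.6, -0.5, -0.5]
opening: 0.373
```

```bash
python3 - <<'E'
from plan import *
print(np.round(np.degrees(ctrl.get_obs()["q"]),1))
p,P=cloud("wrist","pics/w2.png")
z=P[...,2]; q=(P[...,:2]-OC)@EC; a,b=q[...,0],q[...,1]
m=(z>.165)&(z<.19)&(abs(a)<.09)&(abs(b)<.12)
n,l,s,c=cv2.connectedComponentsWithStats(m.astype(np.uint8))
for i in range(1,n):
    if s[i,4]>30: k=l==i; print("post",s[i,4],c[i],np.median(a[k]),np.median(b[k]),np.median(z[k]))
T=tool(-22.7)
plan([("fix",cab(-.005,.058,.235),T,.032),("down",cab(-.005,.058,.181),T,.032)])
E
```

```text
[-26.2  21.2  80.4  -0.1  78.6  86.5]
post 376 [258.89361702 203.90159574] -0.0006881341822866336 0.057722225774636815 0.18057052122466422
t 6.95 grasp now [ 0.6297 -0.179   0.2339] phi -22.7 open 0.375 F [-0.8 -0.2  0.1]
fix [0.0032, 0.0024, -0.0012] [0.04, 0.26, -0.01] 0.032
down [-0.0, -0.0, 0.054] [-0.0, -0.0, 0.0] 0.032
```

View pics/w2.png

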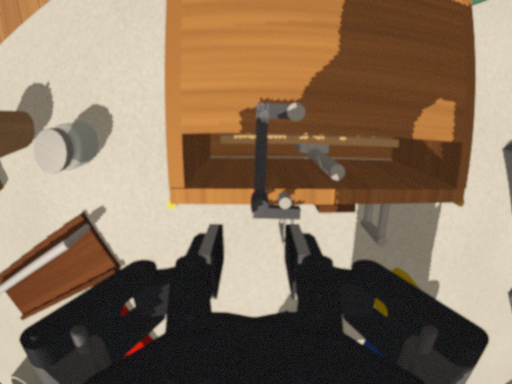

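Wrist view: hook post at (259,204), door pin at (285,203), pivot at (295,112), rack pull at (335,172). Caging the post and sweeping it clockwise.

```bash
python3 - <<'E'
from plan import *
w=[("down",cab(-.002,.058,.181),tool(-22.7),.032)]
for al in (14,28,42,55):
    t=np.radians(158.7-al); w.append((f"a{al}",cab(.056+.064*np.cos(t),.035+.064*np.sin(t),.181),tool(-22.7-al),.032))
w.append(("up",w[-1][1]+[0,0,.06],w[-1][2],.032))
plan(w)
E
```

```text
t 6.95 grasp now [ 0.6297 -0.179   0.2339] phi -22.7 open 0.375 F [-0.8 -0.2  0.1]
down [0.0065, 0.0024, 0.0528] [0.04, 0.26, -0.01] 0.032
a14 [0.0058, -0.014, -0.0] [-0.0, -0.0, 14.0] 0.032
a28 [0.0074, -0.0137, -0.0] [0.0, -0.0, 14.0] 0.032
a42 [0.0074, -0.0137, -0.0] [-0.0, -0.0, 14.0] 0.032
a55 [0.0068, -0.0128, -0.0] [0.0, -0.0, 13.0] 0.032
up [-0.0, 0.0, -0.06] [0.0, -0.0, 0.0] 0.032
```

Call:
arm_command:
  series:
    - [0.006,0.002,0.015,0,0,0,0.032]
    - [0.006,0.002,0.03,0,0,0,0.032]
    - [0.006,0.002,0.042,0,0,0,0.032]
    - [0.006,0.002,0.053,0,0,0,0.032]
    - [0.006,0.002,0.053,0,0,0,0.032]

```text
time_s: 7.45
eef_pos: [0.634, -0.1837, 0.2357]
eef_rot: [-0.0, 0.98, -0.197, -0.003]
wrist_force: [-7.7, 3.3, 12.5]
opening: 0.382
```

Call:
arm_command:
  series:
    - [0.001,-0.003,0,0,0,2.8,0.032]
    - [0.002,-0.006,0,0,0,5.6,0.032]
    - [0.003,-0.008,0,0,0,8.4,0.032]
    - [0.005,-0.011,0,0,0,11.2,0.032]
    - [0.006,-0.014,0,0,0,14,0.032]

```text
time_s: 7.95
eef_pos: [0.6452, -0.1735, 0.2334]
eef_rot: [0.0, 0.949, -0.316, -0.003]
wrist_force: [0.2, -1.4, -1.0]
opening: 0.377
```

Call:
arm_command:
  series:
    - [0.001,-0.003,0,0,0,2.8,0.032]
    - [0.003,-0.006,0,0,0,5.6,0.032]
    - [0.004,-0.008,0,0,0,8.4,0.032]
    - [0.006,-0.011,0,0,0,11.2,0.032]
    - [0.007,-0.014,0,0,0,14,0.032]

```text
time_s: 8.45
eef_pos: [0.6591, -0.1663, 0.2329]
eef_rot: [0.001, 0.903, -0.429, -0.003]
wrist_force: [-0.1, -1.1, -0.4]
opening: 0.375
```

Call:
arm_command:
  series:
    - [0.001,-0.003,0,0,0,2.8,0.032]
    - [0.003,-0.006,0,0,0,5.6,0.032]
    - [0.004,-0.008,0,0,0,8.4,0.032]
    - [0.006,-0.011,0,0,0,11.2,0.032]
    - [0.007,-0.014,0,0,0,14,0.032]

```text
time_s: 8.95
eef_pos: [0.6744, -0.1628, 0.2328]
eef_rot: [0.001, 0.844, -0.536, -0.003]
wrist_force: [-0.6, -0.9, 0.0]
opening: 0.371
```

Call:
arm_command:
  series:
    - [0.001,-0.003,0,0,0,2.6,0.032]
    - [0.003,-0.005,0,0,0,5.2,0.032]
    - [0.004,-0.008,0,0,0,7.8,0.032]
    - [0.006,-0.01,0,0,0,10.4,0.032]
    - [0.007,-0.013,0,0,0,13,0.032]

```text
time_s: 9.45
eef_pos: [0.689, -0.1637, 0.2326]
eef_rot: [0.001, 0.778, -0.628, -0.003]
wrist_force: [0.1, -0.2, -0.2]
opening: 0.377
```

Call:
arm_command:
  series:
    - [0,0,0,0,0,0,0.032]
    - [0,0,-0.02,0,0,0,0.032]
    - [0,0,-0.04,0,0,0,0.032]
    - [0,0,-0.06,0,0,0,0.032]
    - [0,0,-0.06,0,0,0,0.032]

```text
time_s: 9.95
eef_pos: [0.6908, -0.1641, 0.2972]
eef_rot: [0.0, 0.779, -0.627, 0.0]
wrist_force: [0.5, 0.4, 0.1]
opening: 0.373
```

```bash
cat > look.py <<'E'
from plan import *
def tall(n,zlo,zhi,f,amin=-.2,amax=.09,mn=25):
    p,P=cloud(n,f); z=P[...,2]; q=(P[...,:2]-OC)@EC; a,b=q[...,0],q[...,1]
    m=(z>zlo)&(z<zhi)&(a>amin)&(a<amax)&(abs(b)<.25)
    k,l,s,c=cv2.connectedComponentsWithStats(m.astype(np.uint8))
    for i in range(1,k):
        if s[i,4]>mn: w=l==i; print(n,s[i,4],c[i].round(),"a",np.percentile(a[w],[5,50,95]).round(4),"b",np.percentile(b[w],[5,50,95]).round(4),"z",np.median(z[w]).round(4))
    return a,b,z
E
python3 - <<'E'
from look import *
tall("wrist",.165,.19,"pics/w3.png")
T=tool(-22.7)
plan([])
E
```

```text
wrist 346 [270. 210.] a [0.0279 0.0334 0.0376] b [0.0867 0.091  0.0968] z 0.1805
t 10.0 grasp now [ 0.6901 -0.1638  0.2413] phi -77.7 open 0.376 F [-0.1 -0.  -1.1]
```

```bash
python3 - <<'E'
from plan import *
h=cab(-.048,.035,.25)
w=[(f"r{k}",h,tool(-77.7+235*k/6),.03) for k in range(1,7)]
plan(w)
E
```

```text
t 10.0 grasp now [ 0.6901 -0.1638  0.2413] phi -77.7 open 0.376 F [-0.1 -0.  -1.1]
r1 [0.0, 0.1093, -0.0085] [0.1, 0.09, -39.15] 0.03
r2 [0.0, 0.0, 0.0] [0.0, 0.0, -39.17] 0.03
r3 [0.0, 0.0, 0.0] [-0.0, 0.0, -39.17] 0.03
r4 [0.0, 0.0, 0.0] [0.0, 0.0, -39.17] 0.03
r5 [0.0, 0.0, 0.0] [0.0, 0.0, -39.17] 0.03
r6 [0.0, 0.0, 0.0] [-0.0, 0.0, -39.17] 0.03
```

Call:
arm_command:
  series:
    - [0,0.027,-0.002,0,0,-7.9,0.03]
    - [0,0.055,-0.004,0,0,-15.7,0.03]
    - [0,0.082,-0.006,0,0,-23.5,0.03]
    - [0,0.109,-0.008,0,0,-31.4,0.03]
    - [0,0.109,-0.008,0,0,-39.2,0.03]

```text
time_s: 10.5
eef_pos: [0.5802, -0.187, 0.3006]
eef_rot: [0.0, 0.945, -0.328, -0.004]
wrist_force: [0.3, -0.5, 0.3]
opening: 0.352
```

Call:
arm_command:
  series:
    - [0,0,0,0,0,-7.9,0.03]
    - [0,0,0,0,0,-15.7,0.03]
    - [0,0,0,0,0,-23.5,0.03]
    - [0,0,0,0,0,-31.4,0.03]
    - [0,0,0,0,0,-39.2,0.03]

```text
time_s: 11.0
eef_pos: [0.5825, -0.1865, 0.3003]
eef_rot: [-0.001, 1.0, 0.009, -0.004]
wrist_force: [0.1, 0.4, 0.1]
opening: 0.35
```

Call:
arm_command:
  series:
    - [0,0,0,0,0,-7.9,0.03]
    - [0,0,0,0,0,-15.7,0.03]
    - [0,0,0,0,0,-23.5,0.03]
    - [0,0,0,0,0,-31.4,0.03]
    - [0,0,0,0,0,-39.2,0.03]

```text
time_s: 11.5
eef_pos: [0.5825, -0.1865, 0.3003]
eef_rot: [-0.003, 0.939, 0.344, -0.003]
wrist_force: [-1.2, 0.6, -0.1]
opening: 0.351
```

Call:
arm_command:
  series:
    - [0,0,0,0,0,-7.9,0.03]
    - [0,0,0,0,0,-15.7,0.03]
    - [0,0,0,0,0,-23.5,0.03]
    - [0,0,0,0,0,-31.4,0.03]
    - [0,0,0,0,0,-39.2,0.03]

```text
time_s: 12.0
eef_pos: [0.5825, -0.1864, 0.3003]
eef_rot: [-0.004, 0.769, 0.639, -0.002]
wrist_force: [0.2, 0.6, 0.2]
opening: 0.358
```

Call:
arm_command:
  series:
    - [0,0,0,0,0,-7.9,0.03]
    - [0,0,0,0,0,-15.7,0.03]
    - [0,0,0,0,0,-23.5,0.03]
    - [0,0,0,0,0,-31.4,0.03]
    - [0,0,0,0,0,-39.2,0.03]

```text
time_s: 12.5
eef_pos: [0.5825, -0.1865, 0.3003]
eef_rot: [-0.004, 0.51, 0.86, -0.001]
wrist_force: [-0.8, -0.4, -0.9]
opening: 0.35
```

Call:
arm_command:
  series:
    - [0,0,0,0,0,-7.9,0.03]
    - [0,0,0,0,0,-15.7,0.03]
    - [0,0,0,0,0,-23.5,0.03]
    - [0,0,0,0,0,-31.4,0.03]
    - [0,0,0,0,0,-39.2,0.03]

```text
time_s: 13.0
eef_pos: [0.5825, -0.1864, 0.3003]
eef_rot: [-0.004, 0.192, 0.981, 0.001]
wrist_force: [0.4, 0.3, 0.3]
opening: 0.352
```

```bash
python3 - <<'E'
from look import *
tall("wrist",.09,.155,"pics/w4.png",amax=-.022)
tall("top",.09,.155,"pics/t4.png",amax=-.025)
h=cab(-.048,.035,.125)
plan([("down",h,tool(157.3),.03)])
E
```

```text
wrist 688 [161. 201.] a [-0.0519 -0.0403 -0.0238] b [-0.0502 -0.0454 -0.0426] z 0.1373
wrist 468 [251. 204.] a [-0.0517 -0.0444 -0.0243] b [0.0294 0.0334 0.0374] z 0.1422
t 13.1 grasp now [ 0.5821 -0.1863  0.2466] phi 157.6 open 0.351 F [0.6 0.1 0.2]
down [-0.0021, -0.0003, 0.1216] [-0.02, -0.46, 0.26] 0.03
```

View pics/w4.png

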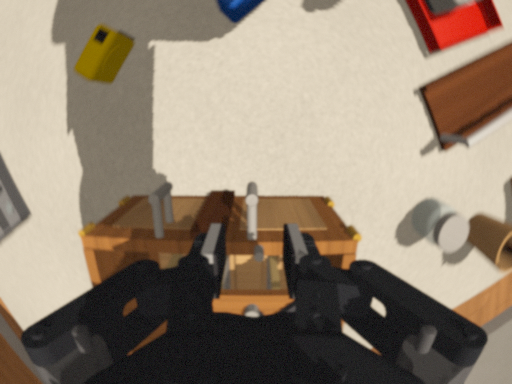

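The wrist view shows handle A at (251,210) centred between the fingers, with handle B clear at (160,210). Going down, gripping the bar, and swinging the door along its arc.

Call:
arm_command:
  series:
    - [-0.001,-0.001,0.03,0,0,0,0.03]
    - [-0.002,-0.001,0.06,0,0,0,0.03]
    - [-0.002,-0.001,0.09,0,0,0,0.03]
    - [-0.002,-0.001,0.11,0,0,0,0.03]
    - [-0.002,-0.001,0.122,0,0,0,0.03]

```text
time_s: 13.6
eef_pos: [0.5826, -0.1875, 0.1772]
eef_rot: [-0.005, 0.197, 0.98, 0.001]
wrist_force: [0.3, -0.3, 0.3]
opening: 0.354
```

Call:
arm_command:
  series:
    - [0,0,0,0,0,0,0.005]
    - [0,0,0,0,0,0,0.005]
    - [0,0,0,0,0,0,0.005]
    - [0,0,0,0,0,0,0.005]
    - [0,0,0,0,0,0,0.005]

```text
time_s: 14.1
eef_pos: [0.583, -0.1885, 0.1796]
eef_rot: [-0.004, 0.196, 0.981, 0.0]
wrist_force: [-2.8, -5.3, -12.8]
opening: 0.095
```

Call:
arm_command:
  series:
    - [0.006,0.003,0,0,0,4,0.005]
    - [0.012,0.006,0,0,0,8,0.005]
    - [0.018,0.01,0,0,0,12,0.005]
    - [0.024,0.014,0,0,0,16,0.005]
    - [0.029,0.018,0,0,0,20,0.005]

```text
time_s: 14.6
eef_pos: [0.5642, -0.1591, 0.1796]
eef_rot: [-0.003, 0.364, 0.931, 0.001]
wrist_force: [7.3, 2.1, -19.9]
opening: 0.099
```

```bash
python3 - <<'E'
from look import *
plan([]); o=ctrl.get_obs(); print(np.round(np.degrees(o["q"]),1)); g=o["eef_pos"]+rot(o["eef_rot"]).apply([0,0,PZ]); print("cab",(g[:2]-OC)@EC)
E
```

```text
t 14.6 grasp now [ 0.564  -0.1589  0.1257] phi 137.3 open 0.099 F [  7.3   2.1 -19.9]
[-27.4  19.8  95.8   0.1  64.7 -74.7]
cab [-0.07685205  0.05364511]
```

Call:
arm_command:
  series:
    - [0.006,0.003,0,0,0,4,0.005]
    - [0.012,0.006,0,0,0,8,0.005]
    - [0.018,0.01,0,0,0,12,0.005]
    - [0.024,0.014,0,0,0,16,0.005]
    - [0.029,0.018,0,0,0,20,0.005]

```text
time_s: 15.1
eef_pos: [0.5568, -0.1262, 0.1796]
eef_rot: [-0.001, 0.521, 0.854, 0.002]
wrist_force: [18.5, 0.3, -29.2]
opening: 0.097
```

Call:
arm_command:
  series:
    - [0.006,0.003,0,0,0,4,0.005]
    - [0.012,0.006,0,0,0,8,0.005]
    - [0.018,0.01,0,0,0,12,0.005]
    - [0.024,0.014,0,0,0,16,0.005]
    - [0.029,0.018,0,0,0,20,0.005]

```text
time_s: 15.6
eef_pos: [0.5605, -0.0934, 0.1797]
eef_rot: [0.001, 0.661, 0.75, 0.001]
wrist_force: [21.9, -5.1, -35.5]
opening: 0.1
```

Call:
arm_command:
  series:
    - [0.006,0.003,0,0,0,4,0.005]
    - [0.012,0.006,0,0,0,8,0.005]
    - [0.018,0.01,0,0,0,12,0.005]
    - [0.024,0.014,0,0,0,16,0.005]
    - [0.029,0.018,0,0,0,20,0.005]

```text
time_s: 16.1
eef_pos: [0.5746, -0.0638, 0.1797]
eef_rot: [0.002, 0.781, 0.624, 0.001]
wrist_force: [20.1, -11.7, -36.2]
opening: 0.1
```

Call:
arm_command:
  series:
    - [0.006,0.003,0,0,0,4,0.005]
    - [0.012,0.006,0,0,0,8,0.005]
    - [0.018,0.01,0,0,0,12,0.005]
    - [0.024,0.014,0,0,0,16,0.005]
    - [0.029,0.018,0,0,0,20,0.005]

```text
time_s: 16.6
eef_pos: [0.5978, -0.0402, 0.1796]
eef_rot: [0.001, 0.878, 0.479, -0.0]
wrist_force: [13.5, -13.3, -29.4]
opening: 0.094
```

Call:
arm_command:
  series:
    - [0,0,0,0,0,0,0.03]
    - [0,0,0,0,0,0,0.03]
    - [0,0,-0.03,0,0,0,0.03]
    - [0,0,-0.07,0,0,0,0.03]
    - [0,0,-0.11,0,0,0,0.03]

```text
time_s: 17.1
eef_pos: [0.5962, -0.0379, 0.2936]
eef_rot: [-0.001, 0.877, 0.481, -0.001]
wrist_force: [0.4, -0.9, 0.5]
opening: 0.355
```

```bash
python3 - <<'E'
from look import *
tall("wrist",.09,.155,"pics/w5.png",amax=-.02)
tall("top",.09,.155,"pics/t5.png",amax=-.02)
h=cab(-.048,-.045,.125)
w=[(f"r{k}",cab(-.12+.072*k/3,.14-.185*k/3,.24),tool(57.3+100*k/3),.03) for k in range(1,4)]
plan(w+[("down",h,tool(157.3),.03)])
E
```

```text
wrist 4626 [277. 230.] a [-0.1302 -0.0895 -0.0255] b [0.1274 0.1382 0.1741] z 0.1352
top 292 [304. 154.] a [-0.1207 -0.0914 -0.0281] b [0.1231 0.1335 0.1664] z 0.1484
top 84 [377. 169.] a [-0.0517 -0.0368 -0.0221] b [-0.052  -0.0472 -0.0446] z 0.139
t 17.2 grasp now [ 0.6    -0.0388  0.2462] phi 57.5 open 0.353 F [-0.2 -0.4 -0.1]
r1 [-0.0993, 0.0115, 0.0059] [0.59, -0.05, -33.12] 0.03
r2 [-0.0661, -0.0024, -0.0] [-0.0, 0.0, -33.33] 0.03
r3 [-0.0539, -0.0383, -0.0] [0.0, 0.0, -33.33] 0.03
down [-0.0, -0.0, 0.115] [0.0, -0.0, -0.0] 0.03
```

```bash
python3 - <<'E'
from look import *
w=[("r1",cab(-.12,.06,.24),tool(17.3),.03),("r2",cab(-.048,-.0455,.24),tool(-22.7),.03)]
plan(w+[("down",cab(-.048,-.0455,.125),tool(-22.7),.03)])
E
```

```text
t 17.2 grasp now [ 0.6    -0.0388  0.2462] phi 57.5 open 0.353 F [-0.2 -0.4 -0.1]
r1 [-0.0607, -0.0045, 0.0028] [0.22, -0.2, 20.11] 0.03
r1 [-0.0586, 0.0167, 0.003] [0.22, -0.2, 20.11] 0.03
r2 [-0.0127, 0.1271, 0.0] [-0.0, -0.0, 40.0] 0.03
down [-0.0, -0.0, 0.115] [-0.0, 0.0, -0.0] 0.03
```

Call:
arm_command:
  series:
    - [-0.03,-0.002,0,0,0,7,0.03]
    - [-0.06,-0.004,0.002,0,0,14,0.03]
    - [-0.061,-0.004,0.003,0,0,20,0.03]
    - [-0.061,-0.004,0.003,0,0,20,0.03]
    - [-0.061,-0.004,0.003,0,0,20,0.03]

```text
time_s: 17.7
eef_pos: [0.5602, -0.0874, 0.2887]
eef_rot: [-0.001, 0.947, 0.323, -0.001]
wrist_force: [-0.3, -0.1, -0.1]
opening: 0.349
```

Call:
arm_command:
  series:
    - [-0.03,0.008,0,0,0,7,0.03]
    - [-0.059,0.017,0.002,0,0,14,0.03]
    - [-0.059,0.017,0.003,0,0,20,0.03]
    - [-0.059,0.017,0.003,0,0,20,0.03]
    - [-0.059,0.017,0.003,0,0,20,0.03]

```text
time_s: 18.2
eef_pos: [0.5238, -0.1365, 0.2853]
eef_rot: [-0.001, 0.988, 0.154, -0.002]
wrist_force: [-0.5, 0.9, 0.5]
opening: 0.35
```

Call:
arm_command:
  series:
    - [-0.003,0.032,0,0,0,8,0.03]
    - [-0.006,0.064,0,0,0,16,0.03]
    - [-0.009,0.096,0,0,0,24,0.03]
    - [-0.013,0.127,0,0,0,32,0.03]
    - [-0.013,0.127,0,0,0,40,0.03]

```text
time_s: 18.7
eef_pos: [0.55, -0.265, 0.2847]
eef_rot: [0.001, 0.98, -0.197, -0.002]
wrist_force: [-0.7, -0.2, -0.1]
opening: 0.355
```

Call:
arm_command:
  series:
    - [0,0,0,0,0,0,0.03]
    - [0,0,0,0,0,0,0.03]
    - [0,0,0,0,0,0,0.03]
    - [0,0,0,0,0,0,0.03]
    - [0,0,0,0,0,0,0.03]

```text
time_s: 19.2
eef_pos: [0.5492, -0.2615, 0.2848]
eef_rot: [-0.0, 0.981, -0.194, -0.002]
wrist_force: [-1.0, -0.9, -0.6]
opening: 0.348
```

```bash
python3 - <<'E'
from look import *
tall("wrist",.09,.155,"pics/w6.png",amax=-.02)
plan([("down",cab(-.048,-.0455,.125),tool(-22.7),.03)])
E
```

```text
wrist 5154 [ 67. 216.] a [-0.1284 -0.077  -0.0254] b [0.1208 0.1271 0.1636] z 0.1325
wrist 488 [255. 179.] a [-0.0489 -0.0365 -0.0217] b [-0.0509 -0.0472 -0.0435] z 0.1427
t 19.25 grasp now [ 0.5489 -0.2616  0.2309] phi -22.4 open 0.356 F [-0.5  0.4  0.7]
down [0.0034, -0.0014, 0.1059] [0.04, 0.28, 0.25] 0.03
```

View pics/w6.png

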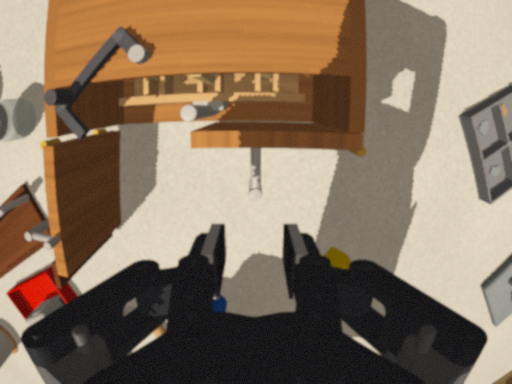

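The left door is open wide (80,200), and handle B is at (255,185) between the fingers. Gripping it and swinging counter-clockwise.

Call:
arm_command:
  series:
    - [0.003,0,0.03,0,0,0,0.03]
    - [0.003,0,0.06,0,0,0,0.03]
    - [0.003,0,0.085,0,0,0,0.03]
    - [0.003,0,0.1,0,0,0,0.03]
    - [0.003,0,0.106,0,0,0,0.03]

```text
time_s: 19.75
eef_pos: [0.5507, -0.2625, 0.177]
eef_rot: [-0.001, 0.981, -0.195, -0.004]
wrist_force: [-0.4, 1.0, -0.6]
opening: 0.352
```

Call:
arm_command:
  series:
    - [0,0,0,0,0,0,0.005]
    - [0,0,0,0,0,0,0.005]
    - [0,0,0,0,0,0,0.005]
    - [0,0,0,0,0,0,0.005]
    - [0,0,0,0,0,0,0.005]

```text
time_s: 20.25
eef_pos: [0.5516, -0.2634, 0.1794]
eef_rot: [0.0, 0.981, -0.195, -0.002]
wrist_force: [-0.5, -1.5, -1.5]
opening: 0.096
```

Call:
arm_command:
  series:
    - [-0.005,0.003,0,0,0,-4,0.005]
    - [-0.011,0.006,0,0,0,-8,0.005]
    - [-0.016,0.009,0,0,0,-12,0.005]
    - [-0.021,0.013,0,0,0,-16,0.005]
    - [-0.025,0.017,0,0,0,-20,0.005]

```text
time_s: 20.75
eef_pos: [0.5224, -0.2712, 0.1795]
eef_rot: [0.001, 1.0, -0.021, -0.001]
wrist_force: [2.9, -8.1, -7.8]
opening: 0.101
```

Call:
arm_command:
  series:
    - [-0.005,0.003,0,0,0,-4,0.005]
    - [-0.011,0.006,0,0,0,-8,0.005]
    - [-0.016,0.009,0,0,0,-12,0.005]
    - [-0.021,0.013,0,0,0,-16,0.005]
    - [-0.025,0.017,0,0,0,-20,0.005]

```text
time_s: 21.25
eef_pos: [0.4977, -0.2881, 0.1795]
eef_rot: [0.003, 0.988, 0.153, 0.0]
wrist_force: [11.1, -13.3, -15.3]
opening: 0.097
```

Call:
arm_command:
  series:
    - [-0.005,0.003,0,0,0,-4,0.005]
    - [-0.011,0.006,0,0,0,-8,0.005]
    - [-0.016,0.009,0,0,0,-12,0.005]
    - [-0.021,0.013,0,0,0,-16,0.005]
    - [-0.025,0.017,0,0,0,-20,0.005]

```text
time_s: 21.75
eef_pos: [0.4804, -0.3117, 0.1795]
eef_rot: [0.003, 0.947, 0.322, 0.001]
wrist_force: [19.6, -12.7, -20.1]
opening: 0.1
```

Call:
arm_command:
  series:
    - [-0.005,0.003,0,0,0,-4,0.005]
    - [-0.011,0.006,0,0,0,-8,0.005]
    - [-0.016,0.009,0,0,0,-12,0.005]
    - [-0.021,0.013,0,0,0,-16,0.005]
    - [-0.025,0.017,0,0,0,-20,0.005]

```text
time_s: 22.25
eef_pos: [0.4718, -0.3392, 0.1795]
eef_rot: [0.003, 0.877, 0.481, 0.002]
wrist_force: [23.0, -7.0, -18.0]
opening: 0.095
```

Call:
arm_command:
  series:
    - [-0.005,0.003,0,0,0,-4,0.005]
    - [-0.011,0.006,0,0,0,-8,0.005]
    - [-0.016,0.009,0,0,0,-12,0.005]
    - [-0.021,0.013,0,0,0,-16,0.005]
    - [-0.025,0.017,0,0,0,-20,0.005]

```text
time_s: 22.75
eef_pos: [0.4723, -0.3672, 0.1794]
eef_rot: [0.001, 0.779, 0.627, 0.002]
wrist_force: [16.6, 2.0, -8.9]
opening: 0.098
```

Call:
arm_command:
  series:
    - [0,0,0,0,0,0,0.03]
    - [0,0,0,0,0,0,0.03]
    - [0,0,-0.03,0,0,0,0.03]
    - [0,0,-0.07,0,0,0,0.03]
    - [0,0,-0.11,0,0,0,0.03]

```text
time_s: 23.25
eef_pos: [0.4687, -0.3675, 0.2902]
eef_rot: [-0.003, 0.78, 0.625, -0.002]
wrist_force: [0.8, -0.2, -0.2]
opening: 0.354
```

```bash
python3 - <<'E'
from look import *
tall("top",.09,.155,"pics/t7.png",amax=-.02)
w=[("r1",cab(-.15,-.06,.24),tool(117.3),.03),("r2",cab(-.05,-.0,.24),tool(157.3),.03)]
plan(w)
E
```

```text
top 367 [302. 157.] a [-0.1362 -0.0944 -0.0293] b [0.1233 0.1352 0.1707] z 0.1476
top 644 [403. 196.] a [-0.1268 -0.0815 -0.0266] b [-0.1676 -0.1285 -0.1228] z 0.1398
t 23.3 grasp now [ 0.471  -0.3702  0.2449] phi 77.4 open 0.353 F [ 2.4 -1.8  5.6]
r1 [0.1272, -0.047, 0.0039] [0.08, 0.44, -39.87] 0.03
r2 [-0.019, 0.0551, 0.0] [-0.0, 0.0, -20.0] 0.03
r2 [-0.0367, 0.0453, 0.0] [-0.0, 0.0, -20.0] 0.03
```

Call:
arm_command:
  series:
    - [0.032,-0.012,0,0,0,-8,0.03]
    - [0.064,-0.024,0.002,0,0,-16,0.03]
    - [0.095,-0.036,0.004,0,0,-24,0.03]
    - [0.127,-0.047,0.004,0,0.4,-32,0.03]
    - [0.127,-0.047,0.004,0,0.4,-40,0.03]

```text
time_s: 23.8
eef_pos: [0.4501, -0.2301, 0.2853]
eef_rot: [-0.005, 0.516, 0.857, 0.003]
wrist_force: [0.6, -0.4, -0.1]
opening: 0.35
```

Call:
arm_command:
  series:
    - [-0.009,0.027,0,0,0,-8,0.03]
    - [-0.019,0.055,0,0,0,-16,0.03]
    - [-0.019,0.055,0,0,0,-20,0.03]
    - [-0.019,0.055,0,0,0,-20,0.03]
    - [-0.019,0.055,0,0,0,-20,0.03]

```text
time_s: 24.3
eef_pos: [0.508, -0.2251, 0.285]
eef_rot: [-0.004, 0.364, 0.931, 0.003]
wrist_force: [0.1, -0.1, -0.5]
opening: 0.348
```

Call:
arm_command:
  series:
    - [-0.018,0.023,0,0,0,-8,0.03]
    - [-0.037,0.045,0,0,0,-16,0.03]
    - [-0.037,0.045,0,0,0,-20,0.03]
    - [-0.037,0.045,0,0,0,-20,0.03]
    - [-0.037,0.045,0,0,0,-20,0.03]

```text
time_s: 24.8
eef_pos: [0.5654, -0.2172, 0.2846]
eef_rot: [-0.004, 0.197, 0.98, 0.003]
wrist_force: [0.4, 1.1, -0.4]
opening: 0.353
```

```bash
python3 - <<'E'
from look import *
a,b,z=tall("wrist",.135,.155,"pics/w8.png",amin=-.02,amax=.035)
for s in (1,-1):
    m=(z>.135)&(z<.155)&(a<-.03)&(a>-.13)&(b*s>.09)&(b*s<.2)
    bins=[(lo,np.round(np.nanpercentile(b[m&(a>lo)&(a<lo+.02)]*s,[3,50]),4)) for lo in (-.13,-.11,-.09,-.07,-.05) if (m&(a>lo)&(a<lo+.02)).sum()>5]; print("door",s,bins)
plan([("over",cab(.0125,0,.22),tool(157.3),.03),("down",cab(.0125,0,.135),tool(157.3),.03)])
E
```

```text
wrist 313 [106. 248.] a [-0.0193 -0.0126 -0.0044] b [-0.1332 -0.1233 -0.1195] z 0.1472
wrist 537 [394. 254.] a [-0.0187 -0.0071  0.0066] b [0.1126 0.1205 0.1312] z 0.1471
wrist 258 [116. 265.] a [0.0003 0.0025 0.0101] b [-0.1249 -0.1184 -0.1132] z 0.1475
wrist 238 [252. 278.] a [0.0072 0.0099 0.0165] b [-0.0051 -0.0009  0.0042] z 0.1478
door 1 [(-0.13, array([0.1289, 0.1339])), (-0.11, array([0.1271, 0.1352])), (-0.09, array([0.1249, 0.1281])), (-0.07, array([0.123 , 0.1259])), (-0.05, array([0.1209, 0.124 ]))]
door -1 [(-0.13, array([0.1265, 0.1293])), (-0.11, array([0.1251, 0.1281])), (-0.09, array([0.1239, 0.1333])), (-0.07, array([0.1224, 0.1251])), (-0.05, array([0.1211, 0.124 ]))]
t 24.85 grasp now [ 0.5651 -0.2168  0.2308] phi 157.3 open 0.353 F [-0.5 -0.4  0.6]
over [-0.0656, -0.0004, 0.0103] [0.3, -0.5, -0.03] 0.03
down [0.0, -0.0, 0.085] [-0.0, 0.0, -0.0] 0.03
```

View pics/w8.png

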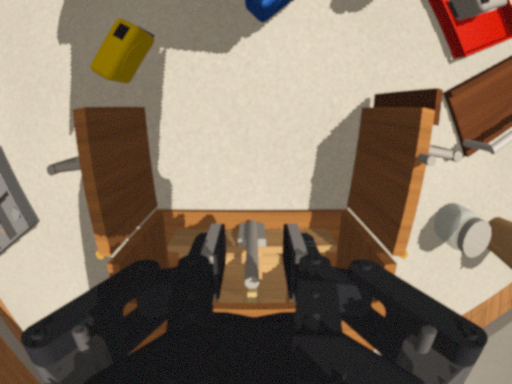

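Both doors stand at about 95°. The pull post top is at (252,283). Gripping it and pulling the rack out.

Call:
arm_command:
  series:
    - [-0.03,0,0,0,0,0,0.03]
    - [-0.065,0,0.01,0,-0.4,0,0.03]
    - [-0.065,0,0.035,0,-0.4,0,0.03]
    - [-0.065,0,0.065,0,-0.4,0,0.03]
    - [-0.065,0,0.095,0,-0.4,0,0.03]

```text
time_s: 25.35
eef_pos: [0.6253, -0.2416, 0.1885]
eef_rot: [0.0, 0.197, 0.98, 0.003]
wrist_force: [0.4, -0.8, -0.2]
opening: 0.351
```

Call:
arm_command:
  series:
    - [0,0,0,0,0,0,0.005]
    - [0,0,0,0,0,0,0.005]
    - [0,0,0,0,0,0,0.005]
    - [0,0,0,0,0,0,0.005]
    - [0,0,0,0,0,0,0.005]

```text
time_s: 25.85
eef_pos: [0.622, -0.2422, 0.1855]
eef_rot: [-0.005, 0.197, 0.98, 0.002]
wrist_force: [-3.3, -7.9, -20.7]
opening: 0.119
```

Call:
arm_command:
  series:
    - [0.012,0,0,0,0,0,0.005]
    - [0.024,0,0,0,0,0,0.005]
    - [0.036,0,0,0,0,0,0.005]
    - [0.048,0,0,0,0,0,0.005]
    - [0.06,0,0,0,0,0,0.005]

```text
time_s: 26.35
eef_pos: [0.5663, -0.2187, 0.1855]
eef_rot: [-0.004, 0.197, 0.98, 0.002]
wrist_force: [-1.7, -9.9, -26.2]
opening: 0.121
```

Call:
arm_command:
  series:
    - [0.012,0,0,0,0,0,0.005]
    - [0.024,0,0,0,0,0,0.005]
    - [0.036,0,0,0,0,0,0.005]
    - [0.048,0,0,0,0,0,0.005]
    - [0.06,0,0,0,0,0,0.005]

```text
time_s: 26.85
eef_pos: [0.5107, -0.1953, 0.1855]
eef_rot: [-0.004, 0.197, 0.98, 0.003]
wrist_force: [-1.3, -8.3, -30.7]
opening: 0.119
```

```bash
python3 - <<'E'
from look import *
plan([]); o=ctrl.get_obs(); g=o["eef_pos"]+rot(o["eef_rot"]).apply([0,0,PZ]); print("cab",(g[:2]-OC)@EC)
E
```

```text
t 26.85 grasp now [ 0.5102 -0.1949  0.1316] phi 157.3 open 0.119 F [ -1.3  -8.3 -30.7]
cab [-0.11254184 -0.0003655 ]
```

Call:
arm_command:
  series:
    - [0.003,0,0,0,0,0,0.005]
    - [0.003,0,0,0,0,0,0.03]
    - [0.003,0,0,0,0,0,0.03]
    - [0,0,-0.04,0,0,0,0.03]
    - [0,0,-0.08,0,0,0,0.03]

```text
time_s: 27.35
eef_pos: [0.5151, -0.1956, 0.2716]
eef_rot: [0.0, 0.196, 0.981, 0.003]
wrist_force: [0.4, -0.0, -0.0]
opening: 0.351
```

Call:
arm_command:
  series:
    - [0.04,0,-0.04,0,0,0,0.03]
    - [0.04,0,-0.08,0,0,0,0.03]
    - [0.04,0,-0.08,0,0,0,0.03]
    - [0.04,0,-0.08,0,0,0,0.03]
    - [0.04,0,-0.08,0,0,0,0.03]

```text
time_s: 27.85
eef_pos: [0.4779, -0.1806, 0.3498]
eef_rot: [0.0, 0.195, 0.981, 0.003]
wrist_force: [0.3, -0.5, -0.8]
opening: 0.347
```

```bash
python3 - <<'E'
from look import *
for n in ("wrist","top","scene"):
    tall(n,.112,.135,f"pics/{n}9.png",amin=-.12,amax=.04,mn=15)
plan([])
a=cv2.imread("pics/wrist9.png"); b=cv2.imread("pics/top9.png")[110:230,290:450]
b=cv2.resize(b,(288,216)); a[:1]=a[:1]; o=np.zeros((384,800,3),np.uint8); o[:,:512]=a; o[:216,512:]=b; cv2.imwrite("pics/v9.png",o)
E
```

```text
wrist 462 [142. 230.] a [-0.1169 -0.0861 -0.0517] b [-0.1274 -0.1252 -0.1225] z 0.1237
wrist 81 [251. 205.] a [-0.1177 -0.1167 -0.1125] b [-0.0061  0.      0.0052] z 0.1238
wrist 477 [363. 230.] a [-0.1166 -0.0861 -0.0516] b [0.123  0.1266 0.1298] z 0.1238
wrist 75 [399. 221.] a [-0.0969 -0.095  -0.0907] b [0.1693 0.1713 0.1754] z 0.1224
wrist 78 [108. 230.] a [-0.0862 -0.0846 -0.0803] b [-0.1735 -0.1688 -0.1669] z 0.1228
wrist 533 [251. 261.] a [-0.0823 -0.049  -0.0092] b [-0.0057 -0.0011  0.0034] z 0.1217
top 123 [339. 153.] a [-0.0714 -0.0351  0.0004] b [0.0523 0.0566 0.0606] z 0.1231
top 119 [359. 163.] a [-0.0723 -0.0393 -0.0072] b [-0.0059 -0.0007  0.0029] z 0.1233
scene 235 [177. 115.] a [-0.1147 -0.0635 -0.0104] b [-0.1291 -0.1237 -0.118 ] z 0.1237
scene 88 [149. 122.] a [0.002  0.0196 0.0377] b [-0.1179 -0.1134 -0.1097] z 0.1238
scene 143 [173. 132.] a [-0.0728 -0.0381 -0.0019] b [-0.0627 -0.0544 -0.0508] z 0.1211
scene 28 [202. 141.] a [-0.1176 -0.1117 -0.1077] b [0.002  0.0054 0.0091] z 0.1254
scene 158 [178. 145.] a [-0.0795 -0.0448 -0.0092] b [-0.0037  0.0035  0.0073] z 0.121
scene 160 [179. 160.] a [-0.0711 -0.0352 -0.0007] b [0.0542 0.0617 0.0648] z 0.1209
scene 42 [213. 175.] a [-0.1182 -0.1105 -0.1032] b [0.1378 0.1414 0.1497] z 0.1234
scene 209 [189. 178.] a [-0.0882 -0.0493 -0.0101] b [0.1301 0.1352 0.1399] z 0.1241
scene 98 [162. 180.] a [0.0026 0.02   0.0379] b [0.1214 0.1243 0.1266] z 0.1233
scene 23 [209. 186.] a [-0.0962 -0.0925 -0.088 ] b [0.1751 0.1783 0.1805] z 0.1236
t 28.0 grasp now [ 0.4775 -0.1802  0.2944] phi 157.5 open 0.349 F [-0.2 -0.5 -0. ]
```

View pics/v9.png

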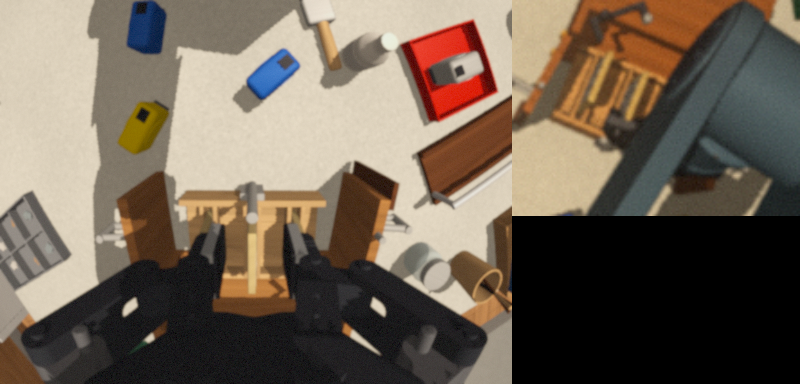

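Three boards are in the rack, with the centre one at (251,261) in the wrist view and the outer ones at b = ±0.058. The rack is fully out and the tape is in the tray at (455,65). Planning the first pick (left slot) to the +y end of the ledge.

```bash
cat > pp.py <<'E'
from look import *
import sys
ax=np.r_[EL[:,1],0]; TH=15
def pick(a,b): plan([("over",cab(a,b,.19),tool(157.3),.03),("down",cab(a,b,.1125),tool(157.3),.03)])
def place(y):
    plan([("up",cab(-.04,0,.27),tool(157.3),.002),("mid",led(-.06,-.2,.27),tool(126),.002),("over",led(.02,y,.22),tool(96.15,TH/2,ax),.002),("low",led(.0235,y,.125),tool(96.15,TH,ax),.002),("set",led(.0235,y,.107),tool(96.15,TH,ax),.002)])
E
python3 -c "
from pp import *
pick(-.036,.0575)"
```

```text
t 28.0 grasp now [ 0.4775 -0.1802  0.2944] phi 157.5 open 0.349 F [-0.2 -0.5 -0. ]
over [-0.1127, 0.0563, 0.1044] [0.33, -0.19, 0.16] 0.03
down [-0.0, -0.0, 0.0775] [0.0, -0.0, -0.0] 0.03
```

Call:
arm_command:
  series:
    - [-0.035,0.018,0.02,0,0,0,0.03]
    - [-0.07,0.035,0.05,0,0,0,0.03]
    - [-0.095,0.048,0.08,0,0,0,0.03]
    - [-0.113,0.056,0.104,0,0,0,0.03]
    - [-0.113,0.056,0.104,0,0,0,0.03]

```text
time_s: 28.5
eef_pos: [0.6029, -0.1703, 0.2391]
eef_rot: [-0.005, 0.195, 0.981, 0.004]
wrist_force: [-0.7, -0.6, -0.7]
opening: 0.35
```

Call:
arm_command:
  series:
    - [0,0,0,0,0,0,0.03]
    - [0,0,0,0,0,0,0.03]
    - [0,0,0,0,0,0,0.03]
    - [0,0,0,0,0,0,0.03]
    - [0,0,0,0,0,0,0.03]

```text
time_s: 29.0
eef_pos: [0.6036, -0.172, 0.2467]
eef_rot: [0.001, 0.196, 0.981, 0.003]
wrist_force: [-0.4, -0.2, -0.7]
opening: 0.349
```

```bash
python3 -c "
from pp import *
tall('wrist',.112,.133,'pics/w10.png',amin=-.1,amax=.04)
pick(-.036,.0575)"
```

```text
wrist 1542 [347. 190.] a [-0.0952 -0.0494  0.0018] b [0.116  0.123  0.1276] z 0.1235
wrist 1787 [ 34. 182.] a [-0.0956 -0.0555 -0.0118] b [-0.1259 -0.1229 -0.1197] z 0.1229
wrist 1733 [173. 192.] a [-0.0799 -0.0463 -0.0086] b [-0.004   0.0012  0.0046] z 0.1216
wrist 1602 [103. 201.] a [-0.0734 -0.0396 -0.0014] b [-0.0618 -0.0553 -0.0532] z 0.1213
wrist 1509 [253. 204.] a [-0.0723 -0.0385  0.0005] b [0.0532 0.0572 0.0617] z 0.1219
wrist 691 [ 58. 261.] a [0.0005 0.0157 0.0374] b [-0.1215 -0.1137 -0.1127] z 0.1229
t 29.05 grasp now [ 0.6037 -0.1716  0.1925] phi 157.4 open 0.352 F [-0.3  1.1 -0. ]
over [0.0007, 0.0006, 0.0025] [0.3, -0.01, 0.14] 0.03
down [0.0, -0.0, 0.0775] [-0.0, 0.0, 0.0] 0.03
```

Call:
arm_command:
  series:
    - [0,0,0.025,0,0,0,0.03]
    - [0,0,0.05,0,0,0,0.03]
    - [0,0,0.07,0,0,0,0.03]
    - [0,0,0.08,0,0,0,0.03]
    - [0,0,0.08,0,0,0,0.03]

```text
time_s: 29.55
eef_pos: [0.6028, -0.1709, 0.164]
eef_rot: [-0.002, 0.195, 0.981, 0.003]
wrist_force: [0.3, 0.3, 0.5]
opening: 0.351
```

Call:
arm_command:
  series:
    - [0,0,0,0,0,0,0.002]
    - [0,0,0,0,0,0,0.002]
    - [0,0,0,0,0,0,0.002]
    - [0,0,0,0,0,0,0.002]
    - [0,0,0,0,0,0,0.002]

```text
time_s: 30.05
eef_pos: [0.6044, -0.1716, 0.1669]
eef_rot: [0.001, 0.195, 0.981, 0.002]
wrist_force: [0.4, 0.5, 6.5]
opening: 0.093
```

Call:
arm_command:
  series:
    - [0,0,-0.02,0,0,0,0.002]
    - [0,0,-0.05,0,0,0,0.002]
    - [0,0,-0.09,0,0,0,0.002]
    - [0,0,-0.13,0,0,0,0.002]
    - [0,0,-0.16,0,0,0,0.002]

```text
time_s: 30.55
eef_pos: [0.6037, -0.1722, 0.3282]
eef_rot: [0.001, 0.195, 0.981, 0.002]
wrist_force: [0.1, -0.2, -0.3]
opening: 0.09
```

Call:
arm_command:
  series:
    - [0,0,0,0,0,0,0.002]
    - [0,0,0,0,0,0,0.002]
    - [0,0,0,0,0,0,0.002]
    - [0,0,0,0,0,0,0.002]
    - [0,0,0,0,0,0,0.002]

```text
time_s: 31.05
eef_pos: [0.6031, -0.1719, 0.3238]
eef_rot: [-0.002, 0.195, 0.981, 0.003]
wrist_force: [0.4, 0.2, -1.3]
opening: 0.093
```

```bash
sed -i 's/("up",cab(-.04,0,.27),tool(157.3),.002),//' pp.py; python3 -c "
from pp import *
place(.088)"
```

```text
t 31.05 grasp now [ 0.603  -0.1716  0.2699] phi 157.5 open 0.093 F [ 0.4  0.2 -1.3]
mid [0.1096, 0.1523, 0.0012] [0.24, -0.32, 31.46] 0.002
over [0.1032, 0.1094, 0.0252] [3.66, 0.98, 14.9] 0.002
over [0.1277, 0.0807, 0.0211] [3.66, 0.98, 14.9] 0.002
low [-0.0, 0.0229, 0.0942] [7.5, -0.0, -0.0] 0.002
set [-0.0, 0.0047, 0.0174] [-0.0, 0.0, -0.0] 0.002
```

Call:
arm_command:
  series:
    - [0.027,0.038,0,0,0,7,0.002]
    - [0.054,0.076,0,0,0,14,0.002]
    - [0.081,0.114,0,0,0,21,0.002]
    - [0.11,0.152,0.001,0,0,28,0.002]
    - [0.11,0.152,0.001,0,0,31.5,0.002]

```text
time_s: 31.55
eef_pos: [0.5584, 0.0157, 0.3248]
eef_rot: [-0.002, 0.454, 0.891, 0.003]
wrist_force: [-0.1, -0.8, -0.1]
opening: 0.094
```

Call:
arm_command:
  series:
    - [0.026,0.027,0.006,0.9,0.2,4,0.002]
    - [0.052,0.055,0.012,1.8,0.5,8,0.002]
    - [0.078,0.082,0.019,2.7,0.7,12,0.002]
    - [0.103,0.109,0.025,3.7,1,15,0.002]
    - [0.103,0.109,0.025,3.7,1,15,0.002]

```text
time_s: 32.05
eef_pos: [0.5875, 0.1619, 0.2992]
eef_rot: [-0.025, 0.565, 0.824, -0.023]
wrist_force: [-0.8, 0.0, -0.4]
opening: 0.096
```

Call:
arm_command:
  series:
    - [0.032,0.02,0.005,0.9,0.2,4,0.002]
    - [0.064,0.04,0.01,1.8,0.5,8,0.002]
    - [0.096,0.06,0.015,2.7,0.7,12,0.002]
    - [0.128,0.081,0.021,3.7,1,15,0.002]
    - [0.128,0.081,0.021,3.7,1,15,0.002]

```text
time_s: 32.55
eef_pos: [0.6157, 0.3097, 0.274]
eef_rot: [-0.047, 0.667, 0.742, -0.048]
wrist_force: [-0.0, 0.2, -0.7]
opening: 0.096
```

Call:
arm_command:
  series:
    - [0,0.005,0.015,2,0,0,0.002]
    - [0,0.01,0.03,4,0,0,0.002]
    - [0,0.015,0.045,6,0,0,0.002]
    - [0,0.02,0.065,7.5,0,0,0.002]
    - [0,0.02,0.065,7.5,0,0,0.002]

```text
time_s: 33.05
eef_pos: [0.6266, 0.306, 0.2055]
eef_rot: [-0.091, 0.664, 0.736, -0.098]
wrist_force: [0.1, -0.1, -1.1]
opening: 0.093
```

```bash
cat > chk.py <<'E'
from pp import *
o=ctrl.get_obs(); r=rot(o["eef_rot"]); g=o["eef_pos"]+r.apply([0,0,PZ])
print("ledge xy of grasp",(g[:2]-OL)@EL,g[2]); up=-r.as_matrix()[:,2]; print("tilt",np.degrees(np.arcsin(up[:2]@EL)))
E
python3 -c "
from chk import *
_,P=cloud('wrist','pics/w11.png'); 
for n,P in (('w',P),('top',cloud('top')[1]),('scene',cloud('scene')[1])):
    z=P[...,2]; q=(P[...,:2]-OL)@EL; m=(z>.062)&(z<.08)&(abs(q[...,0]-.028)<.025)&(q[...,1]<.02)&(q[...,1]>-.12)
    print(n,m.sum(),np.percentile(q[m][:,0],[5,50,95]) if m.sum() else 0, np.percentile(z[m],95) if m.sum() else 0)
place(.088)"
```

```text
ledge xy of grasp [0.02325139 0.08673137] 0.15354616383318964
tilt [15.40219289 -0.30713068]
w 0 0 0
top 223 [0.02173941 0.02608101 0.03230962] 0.07841342392215936
scene 256 [0.02341327 0.02970208 0.03351676] 0.07902267657002346
t 33.2 grasp now [0.614  0.3061 0.1586] phi 95.9 open 0.094 F [ 1.1 -0.4 -0.4]
mid [-0.1437, -0.0621, -0.0429] [-7.26, -2.12, -14.94] 0.002
mid [-0.1252, -0.0916, -0.0477] [-7.26, -2.12, -14.94] 0.002
over [0.1032, 0.1094, 0.0252] [3.66, 0.98, 14.9] 0.002
over [0.1277, 0.0807, 0.0211] [3.66, 0.98, 14.9] 0.002
low [-0.0, 0.0229, 0.0942] [7.5, 0.0, -0.0] 0.002
set [-0.0, 0.0047, 0.0174] [-0.0, 0.0, -0.0] 0.002
```

View pics/w11.png

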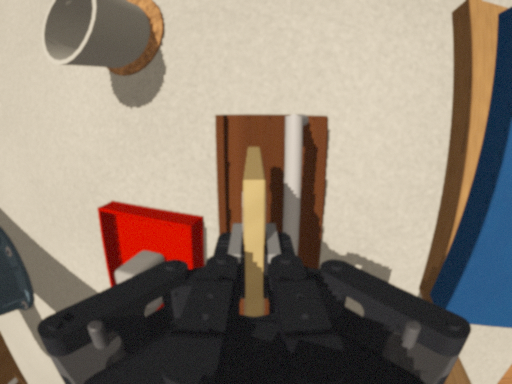

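The board hangs tilted over the ledge at (255,200) between lip (225) and rail (293), clear of both. Lowering.

Call:
arm_command:
  series:
    - [0,0.004,0.014,0,0,0,0.002]
    - [0,0.007,0.027,0,0,0,0.002]
    - [0,0.01,0.038,0,0,0,0.002]
    - [0,0.012,0.043,0,0,0,0.002]
    - [0,0.012,0.043,0,0,0,0.002]

```text
time_s: 33.7
eef_pos: [0.6273, 0.3079, 0.1634]
eef_rot: [-0.09, 0.664, 0.736, -0.096]
wrist_force: [0.2, 0.0, -0.6]
opening: 0.092
```

Call:
arm_command:
  series:
    - [0,0,0,0,0,0,0.002]
    - [0,0,0,0,0,0,0.002]
    - [0,0,0,0,0,0,0.002]
    - [0,0,0,0,0,0,0.002]
    - [0,0,0,0,0,0,0.002]

```text
time_s: 34.2
eef_pos: [0.6282, 0.3081, 0.1656]
eef_rot: [-0.089, 0.664, 0.737, -0.095]
wrist_force: [-0.2, 0.7, -0.6]
opening: 0.099
```

```bash
python3 -c "
from chk import *; print(o['wrist_force'])"
```

```text
ledge xy of grasp [0.0254648  0.08871438] 0.11352125594914647
tilt [14.97644053 -0.37686012]
[-0.2038989   0.68270781 -0.5937852 ]
```

Call:
arm_command:
  series:
    - [0,0,0.002,0,0,0,0.002]
    - [0,0,0.004,0,0,0,0.002]
    - [0,0,0.006,0,0,0,0.002]
    - [0,0,0.008,0,0,0,0.002]
    - [0,0,0.008,0,0,0,0.002]

```text
time_s: 34.7
eef_pos: [0.6259, 0.3079, 0.1573]
eef_rot: [-0.09, 0.664, 0.737, -0.095]
wrist_force: [-0.7, -0.3, -0.6]
opening: 0.09
```

Call:
arm_command:
  series:
    - [0,0,0,0,0,0,0.006]
    - [0,0,0,0,0,0,0.025]
    - [0,0,0,0,0,0,0.025]
    - [0,0,0,0,0,0,0.025]
    - [0,0,0,0,0,0,0.025]

```text
time_s: 35.2
eef_pos: [0.626, 0.3079, 0.1576]
eef_rot: [-0.09, 0.664, 0.737, -0.095]
wrist_force: [-0.1, -1.3, -0.9]
opening: 0.288
```

Call:
arm_command:
  series:
    - [0,0,-0.02,0,0,0,0.025]
    - [0,0,-0.05,0,0,0,0.025]
    - [0,0,-0.09,0,0,0,0.025]
    - [0,0,-0.13,0,0,0,0.025]
    - [0,0,-0.13,0,0,0,0.025]

```text
time_s: 35.7
eef_pos: [0.6627, 0.3111, 0.2912]
eef_rot: [-0.086, 0.664, 0.737, -0.09]
wrist_force: [1.5, -0.7, 0.5]
opening: 0.294
```

```bash
cat > bd.py <<'E'
from chk import *
def boards(n,f=None):
    p,P=cloud(n,f); z=P[...,2]; q=(P[...,:2]-OL)@EL; x,y=q[...,0],q[...,1]
    m=(z>.082)&(z<.14)&(x>-.04)&(x<.07)&(abs(y)<.14)
    k,l,s,c=cv2.connectedComponentsWithStats(m.astype(np.uint8))
    for i in range(1,k):
        if s[i,4]>40:
            w=l==i; f=np.polyfit(z[w],x[w],1); t=z[w]>np.percentile(z[w],90)
            g=np.polyfit(y[w],x[w]-f[0]*z[w],1)
            print(n,s[i,4],c[i].round(),"x",np.median(x[w]).round(4),"y",np.percentile(y[w],[2,50,98]).round(4),"ztop",np.percentile(z[w],98).round(4),"lean",np.degrees(np.arctan(f[0])).round(1),"yaw",np.degrees(np.arctan(g[0])).round(1))
if __name__=="__main__": boards("scene","pics/s12.png"); boards("wrist","pics/w12.png"); boards("top")
E
python3 bd.py; python3 - <<'E'
import cv2; a=cv2.imread('pics/s12.png')[180:384,140:360]; b=cv2.imread('pics/w12.png'); 
import numpy as np; o=np.zeros((384,800,3),np.uint8); o[:,:512]=b; o[:267,512:]=cv2.resize(a,(288,267)); cv2.imwrite('pics/v12.png',o)
E
```

```text
ledge xy of grasp [0.06072604 0.08814096] 0.2389222684202748
tilt [14.29392221 -0.48395034]
scene 220 [293. 288.] x 0.0305 y [0.0525 0.0945 0.1294] ztop 0.1169 lean 8.4 yaw -1.0
wrist 1137 [257. 183.] x 0.0302 y [0.0519 0.093  0.1288] ztop 0.1138 lean 26.3 yaw 0.4
top 310 [157. 149.] x 0.023 y [0.0477 0.0864 0.1252] ztop 0.1163 lean 24.1 yaw -0.1
```

View pics/v12.png

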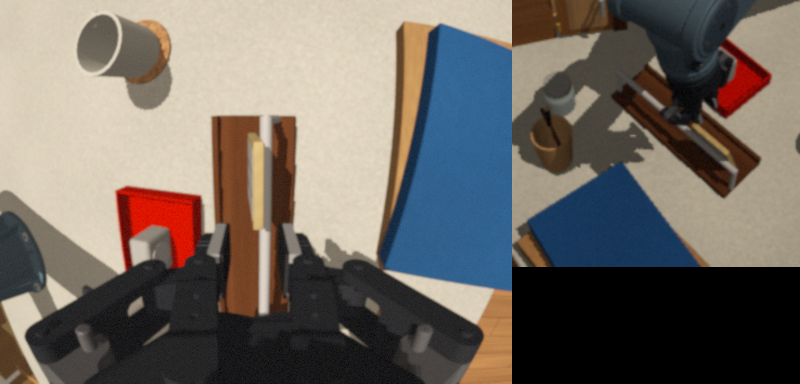

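The first board leans on the rail at wrist (257,183), ledge y≈0.09, with its top at 0.116. Next is the middle board.

```bash
cat >> pp.py <<'E'
def back(a,b): plan([("mid",led(-.04,-.2,.27),tool(126),.03),("over",cab(a,b,.20),tool(157.3),.03)])
E
python3 -c "
from pp import *
back(-.043,0)"
```

```text
t 35.85 grasp now [0.6454 0.3094 0.2306] phi 95.9 open 0.294 F [-0.6  0.6 -0.5]
mid [-0.1439, -0.0584, -0.0065] [-7.3, -2.13, -14.94] 0.03
mid [-0.1244, -0.0925, -0.0111] [-7.3, -2.13, -14.94] 0.03
over [-0.0931, -0.0711, 0.035] [0.0, 0.0, -15.65] 0.03
over [-0.0705, -0.0936, 0.035] [0.0, 0.0, -15.65] 0.03
```

Call:
arm_command:
  series:
    - [-0.036,-0.015,-0.002,-1.8,-0.5,-4,0.03]
    - [-0.072,-0.03,-0.003,-3.6,-1,-8,0.03]
    - [-0.108,-0.044,-0.005,-5.5,-1.5,-12,0.03]
    - [-0.144,-0.058,-0.006,-7.3,-2.1,-15,0.03]
    - [-0.144,-0.058,-0.006,-7.3,-2.1,-15,0.03]

```text
time_s: 36.35
eef_pos: [0.6184, 0.1578, 0.3019]
eef_rot: [-0.046, 0.565, 0.822, -0.049]
wrist_force: [-0.3, 0.1, -0.3]
opening: 0.35
```

Call:
arm_command:
  series:
    - [-0.031,-0.023,-0.003,-1.8,-0.5,-4,0.03]
    - [-0.062,-0.046,-0.005,-3.6,-1,-8,0.03]
    - [-0.093,-0.069,-0.008,-5.5,-1.5,-12,0.03]
    - [-0.124,-0.092,-0.011,-7.3,-2.1,-15,0.03]
    - [-0.124,-0.092,-0.011,-7.3,-2.1,-15,0.03]

```text
time_s: 36.85
eef_pos: [0.5798, 0.0101, 0.3227]
eef_rot: [-0.001, 0.455, 0.891, -0.0]
wrist_force: [0.5, 0.0, -0.4]
opening: 0.352
```

Call:
arm_command:
  series:
    - [-0.025,-0.018,0.005,0,0,-4,0.03]
    - [-0.05,-0.036,0.015,0,0,-8,0.03]
    - [-0.075,-0.054,0.025,0,0,-12,0.03]
    - [-0.093,-0.071,0.035,0,0,-15.6,0.03]
    - [-0.093,-0.071,0.035,0,0,-15.6,0.03]

```text
time_s: 37.35
eef_pos: [0.5774, -0.1049, 0.2848]
eef_rot: [-0.003, 0.329, 0.944, 0.001]
wrist_force: [0.7, -0.1, -0.3]
opening: 0.35
```

Call:
arm_command:
  series:
    - [-0.02,-0.025,0.005,0,0,-4,0.03]
    - [-0.04,-0.05,0.015,0,0,-8,0.03]
    - [-0.06,-0.075,0.025,0,0,-12,0.03]
    - [-0.07,-0.094,0.035,0,0,-15.6,0.03]
    - [-0.07,-0.094,0.035,0,0,-15.6,0.03]

```text
time_s: 37.85
eef_pos: [0.5745, -0.2212, 0.2504]
eef_rot: [-0.002, 0.198, 0.98, 0.001]
wrist_force: [-0.2, -0.1, -0.2]
opening: 0.351
```

Call:
arm_command:
  series:
    - [0,0,0,0,0,0,0.03]
    - [0,0,0,0,0,0,0.03]
    - [0,0,0,0,0,0,0.03]
    - [0,0,0,0,0,0,0.03]
    - [0,0,0,0,0,0,0.03]

```text
time_s: 38.35
eef_pos: [0.5755, -0.2201, 0.2535]
eef_rot: [0.0, 0.196, 0.981, 0.001]
wrist_force: [0.1, 1.1, 0.4]
opening: 0.351
```

```bash
python3 -c "
from pp import *
tall('wrist',.112,.133,'pics/w13.png',amin=-.1,amax=.01)
pick(-.043,0)"
```

```text
wrist 1612 [ 93. 188.] a [-0.0957 -0.056  -0.012 ] b [-0.1258 -0.123  -0.1199] z 0.123
wrist 1643 [411. 188.] a [-0.0956 -0.0563 -0.0115] b [0.1191 0.1236 0.1278] z 0.1231
wrist 1444 [250. 199.] a [-0.0806 -0.0472 -0.0083] b [-0.0047 -0.0006  0.0037] z 0.1218
wrist 49 [ 43. 153.] a [-0.0863 -0.0854 -0.0844] b [-0.1718 -0.1697 -0.1677] z 0.1222
wrist 1529 [174. 207.] a [-0.0735 -0.0409 -0.0023] b [-0.0621 -0.0569 -0.0535] z 0.1216
wrist 273 [110. 256.] a [0.0002 0.0012 0.009 ] b [-0.1247 -0.1146 -0.113 ] z 0.1234
wrist 256 [392. 257.] a [0.001  0.0019 0.0091] b [0.112  0.114  0.1233] z 0.1231
t 38.4 grasp now [ 0.5754 -0.2203  0.1995] phi 157.3 open 0.352 F [ 0.3 -0.3  0.2]
over [0.0004, -0.0013, 0.0095] [0.07, 0.0, 0.04] 0.03
down [-0.0, -0.0, 0.0775] [0.0, -0.0, -0.0] 0.03
```

Call:
arm_command:
  series:
    - [0,-0.001,0.025,0,0,0,0.03]
    - [0,-0.002,0.05,0,0,0,0.03]
    - [0,-0.002,0.075,0,0,0,0.03]
    - [0,-0.002,0.087,0,0,0,0.03]
    - [0,-0.002,0.087,0,0,0,0.03]

```text
time_s: 38.9
eef_pos: [0.5734, -0.2218, 0.1641]
eef_rot: [-0.002, 0.197, 0.98, 0.001]
wrist_force: [0.3, 0.4, 0.2]
opening: 0.349
```

Call:
arm_command:
  series:
    - [0,0,0,0,0,0,0.002]
    - [0,0,0,0,0,0,0.002]
    - [0,0,0,0,0,0,0.002]
    - [0,0,0,0,0,0,0.002]
    - [0,0,0,0,0,0,0.002]

```text
time_s: 39.4
eef_pos: [0.5753, -0.2229, 0.1676]
eef_rot: [0.001, 0.197, 0.98, 0.0]
wrist_force: [0.4, 0.1, 6.2]
opening: 0.091
```

Call:
arm_command:
  series:
    - [0,0,-0.02,0,0,0,0.002]
    - [0,0,-0.05,0,0,0,0.002]
    - [0,0,-0.09,0,0,0,0.002]
    - [0,0,-0.13,0,0,0,0.002]
    - [0,0,-0.16,0,0,0,0.002]

```text
time_s: 39.9
eef_pos: [0.5746, -0.2228, 0.3288]
eef_rot: [0.001, 0.197, 0.98, 0.0]
wrist_force: [0.3, 0.9, -0.9]
opening: 0.093
```

Call:
arm_command:
  series:
    - [0,0,0,0,0,0,0.002]
    - [0,0,0,0,0,0,0.002]
    - [0,0,0,0,0,0,0.002]
    - [0,0,0,0,0,0,0.002]
    - [0,0,0,0,0,0,0.002]

```text
time_s: 40.4
eef_pos: [0.574, -0.2224, 0.3245]
eef_rot: [-0.001, 0.197, 0.98, 0.001]
wrist_force: [0.4, 0.4, -0.9]
opening: 0.092
```

```bash
python3 -c "
from pp import *
place(-.004)"
```

```text
t 40.4 grasp now [ 0.5739 -0.2223  0.2706] phi 157.3 open 0.092 F [ 0.4  0.4 -0.9]
mid [0.0513, 0.1049, 0.0006] [0.02, -0.1, 15.66] 0.002
mid [0.0777, 0.0872, 0.0005] [0.02, -0.1, 15.66] 0.002
over [0.0633, 0.0865, 0.0252] [3.66, 0.98, 14.9] 0.002
over [0.0833, 0.0688, 0.0215] [3.66, 0.98, 14.9] 0.002
low [-0.0, 0.0229, 0.0942] [7.5, -0.0, 0.0] 0.002
set [0.0, 0.0047, 0.0174] [-0.0, 0.0, 0.0] 0.002
```

Call:
arm_command:
  series:
    - [0.013,0.026,0,0,0,4,0.002]
    - [0.026,0.052,0,0,0,8,0.002]
    - [0.039,0.079,0,0,0,12,0.002]
    - [0.051,0.105,0,0,0,15.7,0.002]
    - [0.051,0.105,0,0,0,15.7,0.002]

```text
time_s: 40.9
eef_pos: [0.5675, -0.1028, 0.3256]
eef_rot: [-0.001, 0.328, 0.945, 0.001]
wrist_force: [-0.6, -0.8, -1.8]
opening: 0.089
```

Call:
arm_command:
  series:
    - [0.019,0.022,0,0,0,4,0.002]
    - [0.039,0.044,0,0,0,8,0.002]
    - [0.058,0.065,0,0,0,12,0.002]
    - [0.078,0.087,0,0,0,15.7,0.002]
    - [0.078,0.087,0,0,0,15.7,0.002]

```text
time_s: 41.4
eef_pos: [0.5603, 0.0131, 0.3259]
eef_rot: [-0.001, 0.454, 0.891, 0.001]
wrist_force: [0.1, -0.8, -0.5]
opening: 0.093
```

Call:
arm_command:
  series:
    - [0.016,0.022,0.006,0.9,0.2,4,0.002]
    - [0.032,0.044,0.012,1.8,0.5,8,0.002]
    - [0.048,0.065,0.019,2.7,0.7,12,0.002]
    - [0.063,0.087,0.025,3.7,1,15,0.002]
    - [0.063,0.087,0.025,3.7,1,15,0.002]

```text
time_s: 41.9
eef_pos: [0.5947, 0.1142, 0.2996]
eef_rot: [-0.024, 0.566, 0.824, -0.025]
wrist_force: [0.1, -0.7, 0.1]
opening: 0.092
```

Call:
arm_command:
  series:
    - [0.02,0.017,0.005,0.9,0.2,4,0.002]
    - [0.04,0.034,0.01,1.8,0.5,8,0.002]
    - [0.06,0.051,0.015,2.7,0.7,12,0.002]
    - [0.083,0.069,0.021,3.7,1,15,0.002]
    - [0.083,0.069,0.021,3.7,1,15,0.002]

```text
time_s: 42.4
eef_pos: [0.6279, 0.2157, 0.2749]
eef_rot: [-0.046, 0.668, 0.742, -0.049]
wrist_force: [0.4, -0.7, -1.4]
opening: 0.089
```

Call:
arm_command:
  series:
    - [0,0.005,0.02,2,0,0,0.002]
    - [0,0.01,0.04,4,0,0,0.002]
    - [0,0.015,0.06,6,0,0,0.002]
    - [0,0.023,0.088,7.5,0,0,0.002]
    - [0,0.023,0.088,7.5,0,0,0.002]

```text
time_s: 42.9
eef_pos: [0.6372, 0.2132, 0.1814]
eef_rot: [-0.091, 0.664, 0.736, -0.1]
wrist_force: [-0.9, -0.2, -2.0]
opening: 0.092
```

Call:
arm_command:
  series:
    - [0,0,0,0,0,0,0.002]
    - [0,0,0,0,0,0,0.002]
    - [0,0,0,0,0,0,0.002]
    - [0,0,0,0,0,0,0.002]
    - [0,0,0,0,0,0,0.002]

```text
time_s: 43.4
eef_pos: [0.6389, 0.2158, 0.1877]
eef_rot: [-0.088, 0.664, 0.736, -0.096]
wrist_force: [-0.3, -0.8, -0.5]
opening: 0.098
```

```bash
cat >> chk.py <<'E'
def setd(y,x=.024,z=.105): plan([("set",led(x,y,z),tool(96.15,TH,ax),.002)])
E
python3 -c "
from chk import *
setd(-.004)"
```

```text
ledge xy of grasp [ 0.02630551 -0.00436416] 0.1356367190053836
tilt [14.97298773 -0.15260794]
t 43.4 grasp now [0.6251 0.2145 0.1356] phi 95.9 open 0.098 F [-0.3 -0.8 -0.5]
set [0.0004, 0.0057, 0.0302] [0.03, -0.15, -0.22] 0.002
```

Call:
arm_command:
  series:
    - [0,0.002,0.007,0,0,0,0.002]
    - [0,0.003,0.014,0,0,0,0.002]
    - [0,0.004,0.02,0,0,0,0.002]
    - [0,0.005,0.026,0,0,0,0.002]
    - [0,0.0055,0.03,0,0,0,0.002]

```text
time_s: 43.9
eef_pos: [0.6367, 0.2156, 0.1573]
eef_rot: [-0.088, 0.664, 0.736, -0.097]
wrist_force: [-1.6, 0.2, 21.7]
opening: 0.096
```

Call:
arm_command:
  series:
    - [0,0,0,0,0,0,0.002]
    - [0,0,0,0,0,0,0.006]
    - [0,0,0,0,0,0,0.025]
    - [0,0,0,0,0,0,0.025]
    - [0,0,0,0,0,0,0.025]

```text
time_s: 44.4
eef_pos: [0.6361, 0.2155, 0.1557]
eef_rot: [-0.089, 0.664, 0.736, -0.097]
wrist_force: [-0.3, -0.5, 0.6]
opening: 0.293
```

Call:
arm_command:
  series:
    - [0,0,-0.02,0,0,0,0.025]
    - [0,0,-0.05,0,0,0,0.025]
    - [0,0,-0.09,0,0,0,0.025]
    - [0,0,-0.13,0,0,0,0.025]
    - [0,0,-0.13,0,0,0,0.025]

```text
time_s: 44.9
eef_pos: [0.6731, 0.2191, 0.2891]
eef_rot: [-0.085, 0.665, 0.737, -0.092]
wrist_force: [0.3, 0.1, 0.3]
opening: 0.289
```

```bash
python3 bd.py; python3 -c "
from pp import *
back(-.038,-.0575)"
```

```text
ledge xy of grasp [ 0.06112059 -0.00476823] 0.23685015835065257
tilt [14.38272575 -0.1807191 ]
scene 434 [279. 276.] x 0.0302 y [-0.0374  0.0536  0.1294] ztop 0.1171 lean 8.8 yaw -0.0
wrist 1242 [256.  79.] x 0.0305 y [0.0514 0.089  0.1272] ztop 0.1141 lean 26.8 yaw 0.8
wrist 1155 [256. 182.] x 0.0299 y [-0.0398  0.0009  0.037 ] ztop 0.1141 lean 25.2 yaw 0.3
top 227 [196. 145.] x 0.0228 y [-0.044  -0.0154  0.0137] ztop 0.1162 lean 24.4 yaw -0.2
t 45.05 grasp now [0.6555 0.2174 0.2288] phi 95.9 open 0.291 F [-0.  -0.8 -0.4]
mid [-0.0978, -0.0588, -0.0066] [-7.38, -2.03, -14.97] 0.03
mid [-0.0797, -0.0809, -0.0125] [-7.38, -2.03, -14.97] 0.03
over [-0.1102, -0.0944, 0.035] [0.0, 0.0, -15.65] 0.03
over [-0.0807, -0.1206, 0.035] [0.0, 0.0, -15.65] 0.03
```

Call:
arm_command:
  series:
    - [-0.025,-0.015,-0.002,-1.8,-0.5,-4,0.03]
    - [-0.05,-0.03,-0.003,-3.6,-1,-8,0.03]
    - [-0.075,-0.044,-0.005,-5.5,-1.5,-12,0.03]
    - [-0.098,-0.059,-0.006,-7.4,-2,-15,0.03]
    - [-0.098,-0.059,-0.006,-7.4,-2,-15,0.03]

```text
time_s: 45.55
eef_pos: [0.6228, 0.1131, 0.3014]
eef_rot: [-0.045, 0.565, 0.822, -0.05]
wrist_force: [0.9, 1.3, 0.4]
opening: 0.354
```

Call:
arm_command:
  series:
    - [-0.02,-0.02,-0.003,-1.8,-0.5,-4,0.03]
    - [-0.04,-0.04,-0.006,-3.6,-1,-8,0.03]
    - [-0.06,-0.06,-0.009,-5.5,-1.5,-12,0.03]
    - [-0.08,-0.081,-0.012,-7.4,-2,-15,0.03]
    - [-0.08,-0.081,-0.012,-7.4,-2,-15,0.03]

```text
time_s: 46.05
eef_pos: [0.5788, 0.0105, 0.3228]
eef_rot: [-0.0, 0.455, 0.891, 0.001]
wrist_force: [0.0, 0.6, -0.7]
opening: 0.354
```

Call:
arm_command:
  series:
    - [-0.028,-0.024,0.005,0,0,-4,0.03]
    - [-0.055,-0.048,0.015,0,0,-8,0.03]
    - [-0.083,-0.072,0.025,0,0,-12,0.03]
    - [-0.11,-0.094,0.035,0,0,-15.6,0.03]
    - [-0.11,-0.094,0.035,0,0,-15.6,0.03]

```text
time_s: 46.55
eef_pos: [0.568, -0.1342, 0.285]
eef_rot: [-0.002, 0.33, 0.944, 0.001]
wrist_force: [-0.1, 0.2, -0.2]
opening: 0.353
```

Call:
arm_command:
  series:
    - [-0.02,-0.03,0.005,0,0,-4,0.03]
    - [-0.04,-0.06,0.015,0,0,-8,0.03]
    - [-0.06,-0.09,0.025,0,0,-12,0.03]
    - [-0.081,-0.121,0.035,0,0,-15.6,0.03]
    - [-0.081,-0.121,0.035,0,0,-15.6,0.03]

```text
time_s: 47.05
eef_pos: [0.5567, -0.2792, 0.2503]
eef_rot: [-0.001, 0.199, 0.98, 0.001]
wrist_force: [-0.2, 0.7, -0.6]
opening: 0.351
```

Call:
arm_command:
  series:
    - [0,0,0,0,0,0,0.03]
    - [0,0,0,0,0,0,0.03]
    - [0,0,0,0,0,0,0.03]
    - [0,0,0,0,0,0,0.03]
    - [0,0,0,0,0,0,0.03]

```text
time_s: 47.55
eef_pos: [0.5576, -0.2762, 0.2535]
eef_rot: [0.001, 0.197, 0.98, 0.001]
wrist_force: [-0.4, 0.4, 0.4]
opening: 0.357
```

```bash
python3 -c "
from pp import *
tall('wrist',.112,.133,'pics/w14.png',amin=-.1,amax=-.001)
pick(-.038,-.0575)"
```

```text
wrist 1187 [161. 180.] a [-0.0958 -0.0567 -0.0126] b [-0.1258 -0.123  -0.1198] z 0.123
wrist 1688 [467. 183.] a [-0.0957 -0.055  -0.0115] b [0.1191 0.1235 0.1278] z 0.123
wrist 44 [101. 142.] a [-0.0863 -0.0855 -0.0842] b [-0.1715 -0.1692 -0.1682] z 0.1206
wrist 1357 [251. 199.] a [-0.074  -0.0425 -0.0056] b [-0.0629 -0.0585 -0.0542] z 0.1218
t 47.6 grasp now [ 0.5577 -0.2763  0.1996] phi 157.3 open 0.35 F [-0.9  0.5 -0.3]
over [0.0006, -0.0002, 0.0096] [0.1, 0.07, -0.01] 0.03
down [-0.0, -0.0, 0.0775] [0.0, -0.0, -0.0] 0.03
```

Call:
arm_command:
  series:
    - [0,-0.001,0.025,0,0,0,0.03]
    - [0,-0.001,0.05,0,0,0,0.03]
    - [0,-0.001,0.075,0,0,0,0.03]
    - [0,-0.001,0.087,0,0,0,0.03]
    - [0,-0.001,0.087,0,0,0,0.03]

```text
time_s: 48.1
eef_pos: [0.5561, -0.277, 0.1643]
eef_rot: [-0.001, 0.197, 0.98, 0.002]
wrist_force: [0.2, 0.1, 0.6]
opening: 0.351
```

Call:
arm_command:
  series:
    - [0,0,0,0,0,0,0.002]
    - [0,0,0,0,0,0,0.002]
    - [0,0,0,0,0,0,0.002]
    - [0,0,0,0,0,0,0.002]
    - [0,0,0,0,0,0,0.002]

```text
time_s: 48.6
eef_pos: [0.5578, -0.2783, 0.1678]
eef_rot: [0.002, 0.197, 0.98, 0.0]
wrist_force: [0.1, -0.0, 7.1]
opening: 0.092
```

Call:
arm_command:
  series:
    - [0,0,-0.02,0,0,0,0.002]
    - [0,0,-0.05,0,0,0,0.002]
    - [0,0,-0.09,0,0,0,0.002]
    - [0,0,-0.13,0,0,0,0.002]
    - [0,0,-0.16,0,0,0,0.002]

```text
time_s: 49.1
eef_pos: [0.557, -0.2781, 0.329]
eef_rot: [0.001, 0.197, 0.98, 0.0]
wrist_force: [0.8, 1.1, -0.0]
opening: 0.093
```

Call:
arm_command:
  series:
    - [0,0,0,0,0,0,0.002]
    - [0,0,0,0,0,0,0.002]
    - [0,0,0,0,0,0,0.002]
    - [0,0,0,0,0,0,0.002]
    - [0,0,0,0,0,0,0.002]

```text
time_s: 49.6
eef_pos: [0.5564, -0.2777, 0.3246]
eef_rot: [-0.001, 0.197, 0.98, 0.001]
wrist_force: [-0.2, -0.3, -0.5]
opening: 0.093
```

```bash
python3 -c "
from pp import *
place(-.092)"
```

```text
t 49.6 grasp now [ 0.5564 -0.2776  0.2707] phi 157.3 open 0.093 F [-0.2 -0.3 -0.5]
mid [0.054, 0.1337, 0.0008] [0.06, -0.07, 15.63] 0.002
mid [0.088, 0.1142, 0.0006] [0.06, -0.07, 15.63] 0.002
over [0.0504, 0.1292, 0.0505] [7.33, 1.95, 29.81] 0.002
low [-0.0, 0.0229, 0.0942] [7.5, -0.0, 0.0] 0.002
set [0.0, 0.0047, 0.0174] [-0.0, 0.0, 0.0] 0.002
```

Call:
arm_command:
  series:
    - [0.014,0.033,0,0,0,4,0.002]
    - [0.027,0.067,0,0,0,8,0.002]
    - [0.041,0.1,0,0,0,12,0.002]
    - [0.054,0.134,0,0,0,15.6,0.002]
    - [0.054,0.134,0,0,0,15.6,0.002]

```text
time_s: 50.1
eef_pos: [0.5586, -0.1295, 0.3258]
eef_rot: [-0.0, 0.327, 0.945, 0.002]
wrist_force: [-0.2, -0.2, -1.5]
opening: 0.092
```

Call:
arm_command:
  series:
    - [0.022,0.029,0,0,0,4,0.002]
    - [0.044,0.057,0,0,0,8,0.002]
    - [0.066,0.086,0,0,0,12,0.002]
    - [0.088,0.114,0,0,0,15.6,0.002]
    - [0.088,0.114,0,0,0,15.6,0.002]

```text
time_s: 50.6
eef_pos: [0.5602, 0.0138, 0.3261]
eef_rot: [-0.0, 0.452, 0.892, 0.001]
wrist_force: [-0.3, 0.3, -0.8]
opening: 0.096
```

Call:
arm_command:
  series:
    - [0.01,0.026,0.01,1.5,0.4,6,0.002]
    - [0.02,0.052,0.02,3,0.8,12,0.002]
    - [0.03,0.078,0.03,4.5,1.2,18,0.002]
    - [0.04,0.104,0.04,6,1.6,24,0.002]
    - [0.05,0.129,0.05,7.3,2,29.8,0.002]

```text
time_s: 51.1
eef_pos: [0.6364, 0.1266, 0.2758]
eef_rot: [-0.044, 0.668, 0.742, -0.048]
wrist_force: [0.6, -0.1, -0.4]
opening: 0.09
```

Call:
arm_command:
  series:
    - [0,0.005,0.02,2,0,0,0.002]
    - [0,0.01,0.04,4,0,0,0.002]
    - [0,0.015,0.06,6,0,0,0.002]
    - [0,0.023,0.088,7.5,0,0,0.002]
    - [0,0.023,0.088,7.5,0,0,0.002]

```text
time_s: 51.6
eef_pos: [0.6452, 0.1268, 0.1807]
eef_rot: [-0.091, 0.662, 0.738, -0.099]
wrist_force: [-0.6, 0.6, -1.5]
opening: 0.101
```

Call:
arm_command:
  series:
    - [0,0,0,0,0,0,0.002]
    - [0,0,0,0,0,0,0.002]
    - [0,0,0,0,0,0,0.002]
    - [0,0,0,0,0,0,0.002]
    - [0,0,0,0,0,0,0.002]

```text
time_s: 52.1
eef_pos: [0.6471, 0.1284, 0.1878]
eef_rot: [-0.087, 0.662, 0.738, -0.095]
wrist_force: [0.2, 0.7, -0.4]
opening: 0.093
```

```bash
python3 -c "
from chk import *
setd(-.092,z=.107)"
```

```text
ledge xy of grasp [ 0.02525424 -0.09226302] 0.13570368428546278
tilt [14.79522464 -0.09814021]
t 52.1 grasp now [0.6335 0.127  0.1357] phi 96.2 open 0.093 F [ 0.2  0.7 -0.4]
set [0.0003, 0.0063, 0.0281] [0.2, -0.1, 0.1] 0.002
```

Call:
arm_command:
  series:
    - [0,0.002,0.007,0,0,0,0.002]
    - [0,0.003,0.014,0,0,0,0.002]
    - [0,0.004,0.02,0,0,0,0.002]
    - [0,0.005,0.025,0,0,0,0.002]
    - [0,0.006,0.028,0,0,0,0.002]

```text
time_s: 52.6
eef_pos: [0.6452, 0.1284, 0.1576]
eef_rot: [-0.088, 0.662, 0.738, -0.096]
wrist_force: [-1.1, 0.7, 11.9]
opening: 0.089
```

Call:
arm_command:
  series:
    - [0,0,0,0,0,0,0.002]
    - [0,0,0,0,0,0,0.006]
    - [0,0,0,0,0,0,0.025]
    - [0,0,0,0,0,0,0.025]
    - [0,0,0,0,0,0,0.025]

```text
time_s: 53.1
eef_pos: [0.6456, 0.1282, 0.1581]
eef_rot: [-0.087, 0.662, 0.738, -0.096]
wrist_force: [0.3, -0.5, -0.1]
opening: 0.292
```

Call:
arm_command:
  series:
    - [0,0,-0.02,0,0,0,0.025]
    - [0,0,-0.05,0,0,0,0.025]
    - [0,0,-0.09,0,0,0,0.025]
    - [0,0,-0.13,0,0,0,0.025]
    - [0,0,-0.13,0,0,0,0.025]

```text
time_s: 53.6
eef_pos: [0.682, 0.1316, 0.2914]
eef_rot: [-0.083, 0.663, 0.739, -0.091]
wrist_force: [1.0, 0.3, 1.3]
opening: 0.293
```

```bash
python3 bd.py; python3 -c "
from pp import *
back(-.1135,0)"
```

```text
ledge xy of grasp [ 0.06082618 -0.09277324] 0.23915581407615377
tilt [14.18055347 -0.05312081]
scene 614 [266. 265.] x 0.0302 y [-0.124   0.0123  0.1293] ztop 0.1176 lean 8.6 yaw 0.1
wrist 412 [257.  15.] x 0.0295 y [0.0489 0.0582 0.0756] ztop 0.114 lean 22.2 yaw -3.7
wrist 1237 [257.  84.] x 0.0302 y [-0.0404 -0.0039  0.0351] ztop 0.1141 lean 28.1 yaw 0.1
wrist 1145 [256. 183.] x 0.0295 y [-0.1297 -0.0893 -0.0523] ztop 0.1139 lean 25.8 yaw 0.2
top 114 [234. 142.] x 0.0227 y [-0.1331 -0.1187 -0.1036] ztop 0.116 lean 22.6 yaw -0.1
t 53.75 grasp now [0.6646 0.1302 0.231 ] phi 96.2 open 0.293 F [-0.7  0.4  0.2]
mid [-0.1073, -0.1174, -0.0111] [-14.55, -4.01, -29.61] 0.03
over [-0.063, -0.0894, 0.035] [0.0, 0.0, -15.65] 0.03
over [-0.0365, -0.1031, 0.035] [0.0, 0.0, -15.65] 0.03
```

View pics/w12.png

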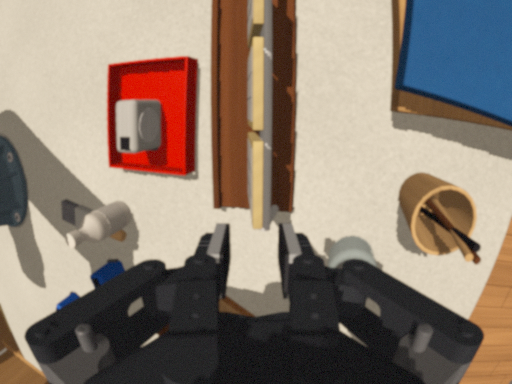

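All three boards lean on the rail (wrist column 257), and the tape is in the tray at (140,125). Now back to the rack pull.

Call:
arm_command:
  series:
    - [-0.021,-0.023,-0.002,-3,-0.8,-6,0.03]
    - [-0.043,-0.047,-0.004,-6,-1.6,-12,0.03]
    - [-0.064,-0.07,-0.007,-9,-2.4,-18,0.03]
    - [-0.086,-0.094,-0.009,-12,-3.2,-24,0.03]
    - [-0.107,-0.117,-0.011,-14.5,-4,-29.6,0.03]

```text
time_s: 54.25
eef_pos: [0.5786, 0.0127, 0.3221]
eef_rot: [-0.001, 0.452, 0.892, -0.0]
wrist_force: [-0.1, -0.1, 0.4]
opening: 0.349
```

Call:
arm_command:
  series:
    - [-0.016,-0.023,0.005,0,0,-4,0.03]
    - [-0.032,-0.045,0.015,0,0,-8,0.03]
    - [-0.048,-0.067,0.025,0,0,-12,0.03]
    - [-0.063,-0.089,0.03,0,0,-15.6,0.03]
    - [-0.063,-0.089,0.03,0,0,-15.6,0.03]

```text
time_s: 54.75
eef_pos: [0.5434, -0.092, 0.2911]
eef_rot: [-0.003, 0.33, 0.944, -0.001]
wrist_force: [-0.3, 0.0, 0.3]
opening: 0.351
```

Call:
arm_command:
  series:
    - [-0.01,-0.026,0.005,0,0,-4,0.03]
    - [-0.02,-0.052,0.01,0,0,-8,0.03]
    - [-0.03,-0.078,0.015,0,0,-12,0.03]
    - [-0.036,-0.103,0.02,0,0,-15.6,0.03]
    - [-0.036,-0.103,0.02,0,0,-15.6,0.03]

```text
time_s: 55.25
eef_pos: [0.5084, -0.1943, 0.2722]
eef_rot: [-0.002, 0.199, 0.98, 0.0]
wrist_force: [0.2, 0.2, -0.0]
opening: 0.35
```

Call:
arm_command:
  series:
    - [0,0,0,0,0,0,0.03]
    - [0,0,0,0,0,0,0.03]
    - [0,0,0,0,0,0,0.03]
    - [0,0,0,0,0,0,0.03]
    - [0,0,0,0,0,0,0.03]

```text
time_s: 55.75
eef_pos: [0.5102, -0.1926, 0.2743]
eef_rot: [-0.0, 0.197, 0.98, -0.0]
wrist_force: [0.5, 0.3, -0.6]
opening: 0.35
```

```bash
python3 -c "
from pp import *
tall('wrist',.135,.155,'pics/w15.png',amin=-.15,amax=-.06)
plan([('over',cab(-.1135,0,.2),tool(157.3),.03),('down',cab(-.1135,0,.135),tool(157.3),.03)])"
```

```text
wrist 2364 [422. 215.] a [-0.1405 -0.1002 -0.0655] b [0.1252 0.1334 0.1684] z 0.1459
wrist 1991 [ 87. 225.] a [-0.1278 -0.0917 -0.0652] b [-0.1672 -0.1296 -0.124 ] z 0.1468
wrist 298 [250. 207.] a [-0.1175 -0.1137 -0.1076] b [-0.0054 -0.0006  0.0043] z 0.1485
t 55.8 grasp now [ 0.5101 -0.1928  0.2205] phi 157.2 open 0.35 F [-0.2  0.1  0.4]
over [0.0, -0.0016, 0.0205] [-0.02, -0.0, -0.07] 0.03
down [0.0, -0.0, 0.065] [0.0, 0.0, 0.0] 0.03
```

Call:
arm_command:
  series:
    - [0,-0.002,0.025,0,0,0,0.03]
    - [0,-0.002,0.05,0,0,0,0.03]
    - [0,-0.002,0.07,0,0,0,0.03]
    - [0,-0.002,0.085,0,0,0,0.03]
    - [0,-0.002,0.085,0,0,0,0.03]

```text
time_s: 56.3
eef_pos: [0.5081, -0.1943, 0.1871]
eef_rot: [-0.002, 0.198, 0.98, 0.001]
wrist_force: [-0.5, -0.2, 0.2]
opening: 0.352
```

Call:
arm_command:
  series:
    - [0,0,0,0,0,0,0.005]
    - [0,0,0,0,0,0,0.005]
    - [0,0,0,0,0,0,0.005]
    - [0,0,0,0,0,0,0.005]
    - [0,0,0,0,0,0,0.005]

```text
time_s: 56.8
eef_pos: [0.5098, -0.195, 0.1902]
eef_rot: [0.001, 0.198, 0.98, -0.0]
wrist_force: [1.9, 4.0, 2.5]
opening: 0.12
```

Call:
arm_command:
  series:
    - [-0.012,0,0,0,0,0,0.005]
    - [-0.024,0,0,0,0,0,0.005]
    - [-0.036,0,0,0,0,0,0.005]
    - [-0.048,0,0,0,0,0,0.005]
    - [-0.06,0,0,0,0,0,0.005]

```text
time_s: 57.3
eef_pos: [0.5651, -0.2183, 0.1902]
eef_rot: [0.0, 0.198, 0.98, -0.0]
wrist_force: [-0.3, 4.9, 4.0]
opening: 0.118
```

Call:
arm_command:
  series:
    - [-0.012,0,0,0,0,0,0.005]
    - [-0.024,0,0,0,0,0,0.005]
    - [-0.036,0,0,0,0,0,0.005]
    - [-0.048,0,0,0,0,0,0.005]
    - [-0.06,0,0,0,0,0,0.005]

```text
time_s: 57.8
eef_pos: [0.6205, -0.2416, 0.1902]
eef_rot: [0.0, 0.198, 0.98, -0.0]
wrist_force: [0.1, 4.1, 4.3]
opening: 0.123
```

Call:
arm_command:
  series:
    - [-0.001,0,0,0,0,0,0.005]
    - [-0.002,0,0,0,0,0,0.005]
    - [-0.003,0,0,0,0,0,0.005]
    - [-0.004,0,0,0,0,0,0.005]
    - [-0.004,0,0,0,0,0,0.005]

```text
time_s: 58.3
eef_pos: [0.6235, -0.2428, 0.1902]
eef_rot: [0.0, 0.198, 0.98, -0.0]
wrist_force: [0.8, 3.5, 4.9]
opening: 0.12
```

```bash
python3 -c "
from chk import *
plan([]); print('cab',(g[:2]-OC)@EC)"
```

```text
ledge xy of grasp [-0.02427209 -0.45890121] 0.13629078112333348
tilt [-0.02292275  0.03086357]
t 58.3 grasp now [ 0.6235 -0.2429  0.1363] phi 157.2 open 0.12 F [0.8 3.5 4.9]
cab [ 0.01044745 -0.00089798]
```

Call:
arm_command:
  series:
    - [-0.001,0,0,0,0,0,0.005]
    - [-0.002,0,0,0,0,0,0.005]
    - [-0.003,0,0,0,0,0,0.005]
    - [-0.003,0,0,0,0,0,0.005]
    - [-0.003,0,0,0,0,0,0.005]

```text
time_s: 58.8
eef_pos: [0.625, -0.2435, 0.1902]
eef_rot: [-0.002, 0.197, 0.98, 0.0]
wrist_force: [-6.4, 6.9, 10.0]
opening: 0.123
```

Call:
arm_command:
  series:
    - [0,0,0,0,0,0,0.03]
    - [0,0,0,0,0,0,0.03]
    - [0,0,0,0,0,0,0.03]
    - [0,0,-0.04,0,0,0,0.03]
    - [0,0,-0.08,0,0,0,0.03]

```text
time_s: 59.3
eef_pos: [0.6252, -0.2441, 0.2679]
eef_rot: [-0.002, 0.198, 0.98, 0.0]
wrist_force: [1.1, 0.8, 0.6]
opening: 0.349
```

Call:
arm_command:
  series:
    - [0.02,0,-0.03,0,0,0,0.03]
    - [0.06,0,-0.06,0,0,0,0.03]
    - [0.1,0,-0.09,0,0,0,0.03]
    - [0.1,0,-0.09,0,0,0,0.03]
    - [0.1,0,-0.09,0,0,0,0.03]

```text
time_s: 59.8
eef_pos: [0.534, -0.2057, 0.3605]
eef_rot: [0.001, 0.198, 0.98, -0.001]
wrist_force: [1.2, -1.0, -0.5]
opening: 0.35
```

```bash
python3 -c "
from bd import *
from tape import tape
a,b,z=tall('wrist',.135,.155,'pics/w16.png',amin=-.16,amax=.03)
tape('scene',(.458,.165)); tape('top',(.458,.165)); boards('scene','pics/s16.png'); boards('top','pics/t16.png')
o=np.zeros((600,800,3),np.uint8); o[:384,:512]=cv2.imread('pics/w16.png'); o[384:,:288]=cv2.resize(cv2.imread('pics/s16.png'),(288,216)); o[384:,288:576]=cv2.resize(cv2.imread('pics/t16.png'),(288,216)); cv2.imwrite('pics/v16.png',o)
"
```

```text
ledge xy of grasp [-0.10917669 -0.41251011] 0.30658642101581535
tilt [-0.10718709  0.13528813]
wrist 2131 [382. 184.] a [-0.1354 -0.0855 -0.0127] b [0.1206 0.1305 0.1625] z 0.1469
wrist 1927 [131. 191.] a [-0.1243 -0.0788 -0.013 ] b [-0.1613 -0.1285 -0.121 ] z 0.1473
wrist 125 [151. 255.] a [0.0001 0.0019 0.01  ] b [-0.1243 -0.1169 -0.1133] z 0.1439
wrist 116 [358. 255.] a [0.001  0.0021 0.0088] b [0.112  0.1163 0.1237] z 0.1453
wrist 142 [254. 265.] a [0.0075 0.0104 0.0171] b [-0.0056 -0.0011  0.0043] z 0.1481
scene 312 (array([473.5, 203.8]), array([33.1, 64.8]), 8.8) [0.4776 0.2062 0.0657]
top 265 (array([471. , 198.8]), array([33.3, 65. ]), 11.9) [0.4698 0.2004 0.0659]
scene 617 [266. 265.] x 0.0301 y [-0.1247  0.0116  0.1292] ztop 0.1175 lean 8.1 yaw 0.1
top 303 [225. 143.] x 0.0226 y [-0.1321 -0.0938 -0.0556] ztop 0.1164 lean 24.3 yaw -0.2
top 304 [191. 146.] x 0.0231 y [-0.0438 -0.0043  0.0339] ztop 0.1159 lean 24.0 yaw -0.1
top 307 [157. 149.] x 0.0232 y [0.0476 0.0867 0.1255] ztop 0.1155 lean 24.5 yaw -0.2
```

View pics/v16.png

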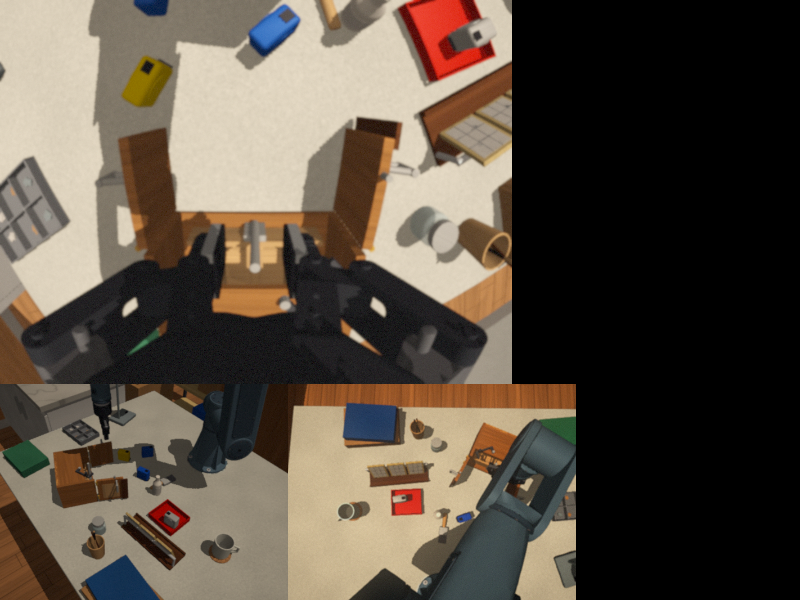

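```bash
python3 -c "
from bench import ctrl
print(ctrl.hand_in())"
```

```text
the job is handed in; nothing more can be done
None
```

I carried out all the steps in order and handed the job in at about 60 s. No verdict was reported. I put the steel tape in the red tray, swung the hook about 0.8 rad off its pin, and opened the left door, then the right, to about 95° each. Then I pulled the rack fully out, leaned all three boards on the rail and pushed the rack home.

Final checks by camera:
- **Boards:** they stand at about y = +0.09, 0.00 and −0.09 m on the ledge, parallel to the rail within 1°, with their tops at about 0.116 m. That height fits the 15° at which I set them. The slopes I fitted to the image points gave 8° to 28°, depending on camera, because they mix the boards' top and face. I don't rely on those, though nearly all fall inside the 7–37° limit anyway.
- **Rack and doors:** the rack pull reads 0.0104 m, against 0.0099 m before I pulled it out, so the rack is home. Both doors are still wide open.
- **Tape:** it had been knocked about 40 mm while I was away from it. It is still upright in the tray, about 13 mm and 30 mm off the tray centre, which is within limits, so I left it.
- **Mug, jar and glue:** I saw no change in the pictures, but did not measure them again.

The highest wrist force I saw was about 100 N, when I set the tape down. That was higher than I intended, but under the 120 N limit.

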